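# Pack the watercolour tins into the folding rack

## Robot

A 6-joint arm with a two-finger parallel gripper is mounted at the origin on the work surface. World frame = base frame: x ahead of the robot, y to its left, z up, the work surface at z = 0. Lengths are in m, angles in rad, forces in N, time in s.
With the tool pointing down it reaches from about 0.35 to 0.775 m from the base axis. Payload 7.3 kg.
Tool frame: the origin (TCP) lies between the finger pads; the fingertips stand 8 mm ahead of it and the grasp point (between the pads) lies 11 mm behind it (robot.nose_length is the distance from the TCP to the fingertips, in m); z points along the fingers, y is the line along which they close (so a half turn about z gives the same grasp; the last joint's range is limited). The gripper opens to 92 mm and grips with 3 to 60 N. Pads are 19 mm wide; open, the fingers measure 130 mm over their backs; the gripper's body (75 mm by 190 mm) begins 47 mm behind the grasp point.
Start: joints at [0.96, 0.342, 1.524, -0, 1.275, -0.146], TCP at [0.235, 0.469, 0.235] pointing down, gripper open.
Joint ranges: [-2.53, 2.53], [-0.77, 2.02], [0.04, 2.7], [-1, 4.14], [0.28, 2.66], [-3.11, 3.11]. Speed limits (rad/s): [2.57, 2.57, 3.14, 3.14, 3.14, 3.14].

## Interface

Orientations are given as [roll, pitch, yaw] about the fixed x, y, z axes, in that order (R = Rz(yaw) Ry(pitch) Rx(roll)).
In Python, from cell import robot gives the robot as it stands. The module is installed in compiled form; this text tells all that it offers.
- The arm moves only by the shell command python3 -m jog 'ROWS' [FORCE]. ROWS is JSON, a list that holds one entry, the list of rows, each a list of 5 numbers: the gripper's target within -1 to 1 (fully open at 1, half-way at 0, shut at -1), then the shift along the tool's x, y, z in m, then the turn about the tool's z in rad. A call has 1 to 5 rows; each row is the pose to reach, as a shift and turn from the pose commanded when the call began, along the tool's axes at that moment; what a row does not reach only later rows make up. A row lasts 1/12 s, in which the tool goes at most 41.7 mm and 7.16 degrees, less where a joint would pass 70% of its speed; a pose out of reach is approached as far as the arm can. A call with a gripper value outside its range is refused whole. The fingers move at their own pace and stop on an object; FORCE is the grip in N (left out, the last holds). Time passes only in rows, so rows that repeat a pose let the fingers close. It gives the time, the measured TCP pose, the force, the opening and the grip force at its end, in the units of the state.
- robot.observe(): the state, without advancing time (a new reading comes with each control period).
- robot.read_camera(name): name is "side" or "top"; returns the picture (420x560x3 uint8, red, green, blue); there is no depth.
- robot.camera_model(name): a dict with "camera_matrix" (3x3 intrinsics, pixels), "position" and "attitude" of the camera in the world. Camera axes: x right, y down, z forward; pixel columns grow to the right and rows downward; lengths in m; the calibration is good to about 2 mm. A picture is of the moment at which its call begins. camera_model takes no time and is no camera call.
- robot.hand_in(): hands the job in; it is judged then, once.
The state is a dict: "time": time; "qpos": joint angles; "qvel": joint speeds; "joint_efforts": joint torques, N m; "tool_pos": TCP position; "tool_rot": TCP orientation; "contact_force": force on the tool from outside, world axes, zero at the start; "torque": the same for the moment, N m; "opening": finger opening in m; "grip_force": force on a finger pad.
Only numpy, scipy, OpenCV 4.12 (cv2) and the standard library are available. Lean on these libraries where they do the work, as an engineer would, in place of code of your own. Each camera call takes 0.05 s, during which the arm holds its last target. There are 200 camera calls.

## Task

Pack the paints away after class: first swing the rack's red-gripped wire backrest up past its balance point so that it stays up by itself. Then stand every watercolour tin from the table in the tray on its short thin edge, in a row like books facing along the tray (they may lean back on the backrest and on each other), and lay the brush case flat in the tray between the tins and the gate. Last, swing the blue-gripped wire gate up past its balance point so that it too stays up and closes the row; leave the cup, tape roll and palette where they are.

Things in the scene. Friction and masses are not known exactly. Their poses are not given: they have to be found in the camera images.
- rack: Folding rack, fixed to the table: plywood tray with a black rubber strip on its floor. Origin: centre of its underside, on the table; y along the tray from backrest end (-y) to gate end (+y), z up. Floor 18 mm above the table, 132 mm wide (x, inside), 304 mm long (y). Side lips 10 mm above the floor; ends open. Steel lugs (x +-34.5 mm, y +-120 to 150 mm, to 62 mm above the table) hold the hinges.
- backrest (a joint): Backrest angle, rad: U-frame of 8 mm steel rod, side rods 52 mm apart, 0.2 kg, nearly free hinge, 110 mm from hinge axis to bar axis. 0: folded level over the tray, bar towards rack +y; 1.57: upright, balancing; 1.83: leaning 15 degrees outwards (-y) on its stop, where it stays by its own weight. Below 1.57 it falls back.
- backrest_hinge (a point): Point on the backrest's hinge axis, which runs along rack x: rack (0, -135, 40) mm.
- backrest_bar (a point): Middle of the backrest's cross bar, on its axis: a red plastic sleeve of 12 mm diameter, 44 mm long, lying along rack x; 22 mm above the tray floor when folded.
- gate (a joint): Gate angle, rad: a frame just like the backrest, at the tray's other end. 0: folded level outwards over the table beyond the tray's end, bar towards rack +y; 1.57: upright, balancing; 1.83: leaning 15 degrees inwards over the tray (-y) on its stop, where it stays by its own weight. Below 1.57 it falls back.
- gate_hinge (a point): Point on the gate's hinge axis, which runs along rack x: rack (0, 135, 40) mm.
- gate_bar (a point): Middle of the gate's cross bar, on its axis: a blue plastic sleeve of 12 mm diameter, 44 mm long, lying along rack x; 40 mm above the table when folded.
- tin1: red watercolour tin (closed flat metal box with a white label strip on its lid), 130 x 64 x 24 mm, about 0.16 kg. Origin at its centre; x along its 130 mm length, y along its 64 mm width, z along its 24 mm thickness. Starts lying flat on the table between robot and rack, its centre 12 mm up, length roughly along world x. May be absent (None).
- tin2: blue watercolour tin (closed flat metal box with a white label strip on its lid), 130 x 64 x 24 mm, about 0.16 kg. Origin at its centre; x along its 130 mm length, y along its 64 mm width, z along its 24 mm thickness. Starts lying flat on the table between robot and rack, its centre 12 mm up, length roughly along world x. May be absent (None).
- tin3: green watercolour tin (closed flat metal box with a white label strip on its lid), 130 x 64 x 24 mm, about 0.16 kg. Origin at its centre; x along its 130 mm length, y along its 64 mm width, z along its 24 mm thickness. Starts lying flat on the table between robot and rack, its centre 12 mm up, length roughly along world x. May be absent (None).
- tin4: yellow watercolour tin (closed flat metal box with a white label strip on its lid), 130 x 64 x 24 mm, about 0.16 kg. Origin at its centre; x along its 130 mm length, y along its 64 mm width, z along its 24 mm thickness. Starts lying flat on the table between robot and rack, its centre 12 mm up, length roughly along world x. May be absent (None).
- tin5: orange watercolour tin (closed flat metal box with a white label strip on its lid), 130 x 64 x 24 mm, about 0.16 kg. Origin at its centre; x along its 130 mm length, y along its 64 mm width, z along its 24 mm thickness. Starts lying flat on the table between robot and rack, its centre 12 mm up, length roughly along world x. May be absent (None).
- brush_case: Brush case: closed dark wooden box with a pale lid, 110 x 34 x 24 mm, about 0.11 kg. Origin at its centre; x along its length, y along its 34 mm width, z along its 24 mm thickness, lid upwards. Starts lying flat on the table among the tins, length roughly along world x.
- water_cup: White plastic cup, 72 mm wide, 85 mm tall, standing on the table; origin under its centre. Leave alone.
- tape: Roll of tape lying flat, 96 mm across, 24 mm high; origin under its centre. Leave alone.
- palette: White paint palette with coloured wells, 80 x 140 x 12 mm, beyond the rack; origin under its centre. Leave alone.
Not all that is in view belongs to the job. Of the things that look like the brush_case, the smaller one is meant.

How it is judged:
By the outcome, as a careful person would: the job done as asked, in the order asked, and still so for the second after the job is handed in, with the robot touching nothing.
Of tin1, tin2, tin3, tin4, tin5 only 3 to 5 are there at a start; the rules pass over those that are not, and their reading is None.
At some moment in a run one of brush_case may be knocked a few centimetres aside while the robot is not near it.
Once in a run the grip may slacken for a moment while it holds something.
It also fails if it takes over 210 s, if anything falls off the work surface, if the arm or the gripper's body presses on something with over 40 N, if the wrist force passes 120 N, or if a joint passes its speed limit or range.

## Working session

There is one attempt and no reset: what is moved stays moved. The work goes in short steps, Python scripts to look and compute and a shell command to move; the robot and the scene stay as the last step left them, time stands still between calls to the robot, and variables do not carry over. Pictures are saved under pics/ and viewed, at most 14 in all, crops included, and the job is handed in when it is done.

```bash
mkdir -p pics; ls; python3 - <<'E'
from cell import robot
import cv2, numpy as np
for n in("top","side"):
    im=robot.read_camera(n); cv2.imwrite(f"pics/{n}0.png",im[:,:,::-1])
    print(n,robot.camera_model(n))
print(robot.observe())
E
```

```text
pics
top {'camera_matrix': array([[485.32111845,   0.        , 275.33087728],
       [  0.        , 485.32111845, 208.09290976],
       [  0.        ,   0.        ,   1.        ]]), 'position': array([2.19592424e-01, 9.94774074e-04, 1.42746471e+00]), 'attitude': array([-2.93831717, -0.00444904, -1.53395203])}
side {'camera_matrix': array([[545.13551431,   0.        , 281.60885992],
       [  0.        , 545.13551431, 210.91915264],
       [  0.        ,   0.        ,   1.        ]]), 'position': array([-0.08477694, -0.69034263,  1.09996748]), 'attitude': array([-2.42760714, -0.00312941, -0.70787819])}
{'time': 0.1, 'qpos': array([ 9.59966842e-01,  3.42647140e-01,  1.52490673e+00, -2.24812036e-05,
        1.27541752e+00, -1.46011395e-01]), 'qvel': array([-0.00066949, -0.00127052, -0.00296151,  0.00017081,  0.00085166,
       -0.00317189]), 'joint_efforts': array([ 1.34099646e-03, -4.32004201e+01, -2.44696158e+01,  7.18691759e-02,
        5.26249164e-02, -2.49855373e-05]), 'tool_pos': array([0.23512395, 0.46901186, 0.23412268]), 'tool_rot': array([-3.14022546e+00, -1.79327509e-04,  2.67678100e+00]), 'contact_force': array([ 0.13411187,  0.55824831, -0.15362081]), 'torque': array([ 0.02395454, -0.00074092,  0.01442154]), 'grip_force': 0.0, 'opening': 0.09170262487693438}
```

View pics/top0.png

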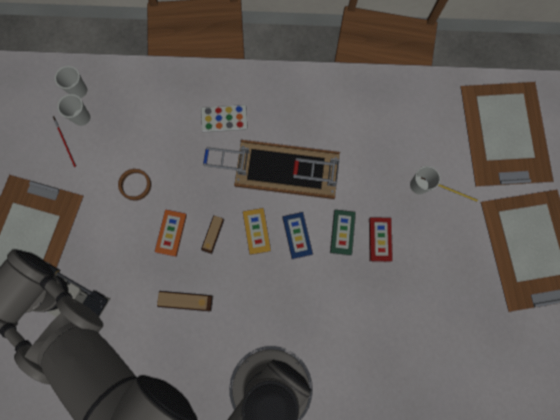

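View pics/side0.png

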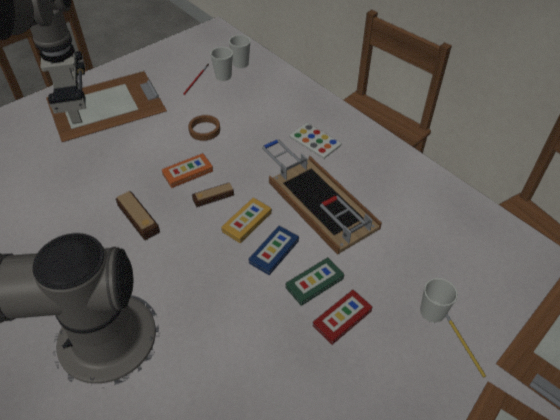

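Five tins are present. In the top view there are two brush-case lookalikes: a small one at about (212,234) and a larger one at about (185,301). The description says the smaller is meant, so I'll measure both and confirm with a crop.

```bash
cat > h.py <<'E'
from cell import robot
import cv2, numpy as np
from scipy.spatial.transform import Rotation as R
def ray(n,uv,z):
    m=robot.camera_model(n); uv=np.atleast_2d(np.float64(uv))
    d=np.c_[uv,np.ones(len(uv))]@np.linalg.inv(m["camera_matrix"]).T@R.from_euler('xyz',m["attitude"]).as_matrix().T
    p=m["position"]; return p+d*((z-p[2])/d[:,2])[:,None]
def pix(n,X):
    m=robot.camera_model(n); c=(np.atleast_2d(X)-m["position"])@R.from_euler('xyz',m["attitude"]).as_matrix()
    c=c@m["camera_matrix"].T; return c[:,:2]/c[:,2:]
def blobs(im,sat,amin):
    hsv=cv2.cvtColor(im,cv2.COLOR_RGB2HSV); m=((hsv[...,1]>sat)).astype(np.uint8)
    m=cv2.morphologyEx(m,cv2.MORPH_CLOSE,np.ones((3,3)))
    return [c for c in cv2.findContours(m,cv2.RETR_EXTERNAL,cv2.CHAIN_APPROX_NONE)[0] if cv2.contourArea(c)>amin],hsv
def rect(n,c,z):
    p=ray(n,c[:,0,:],z)[:,:2]*1000
    (cx,cy),(w,h),a=cv2.minAreaRect(p.astype(np.float32))
    if w<h: w,h,a=h,w,a+90
    a=(a+90)%180-90
    return np.round([cx,cy,w,h,a],1)
def st():
    s=robot.observe(); print({k:np.round(s[k],3).tolist() for k in("time","tool_pos","tool_rot","contact_force","opening","grip_force","qpos")})
E
python3 - <<'E'
from h import *
im=cv2.cvtColor(cv2.imread("pics/top0.png"),cv2.COLOR_BGR2RGB)
cs,hsv=blobs(im,75,25)
for c in cs:
    u,v=c[:,0].mean(0)
    if 110<u<410 and 90<v<320:
        msk=np.zeros(im.shape[:2],np.uint8);cv2.drawContours(msk,[c],-1,1,-1)
        print(np.round([u,v]),cv2.contourArea(c),rect("top",c,.024),np.median(im[msk>0],0))
for n,reg in(("top",(195,140,330,180)),("side",(255,130,345,215))):
    im=cv2.cvtColor(cv2.imread(f"pics/{n}0.png"),cv2.COLOR_BGR2RGB); h=cv2.cvtColor(im,cv2.COLOR_RGB2HSV)
    x0,y0,x1,y1=reg; s=h[y0:y1,x0:x1]
    for nm,m in(("red",((s[...,0]<6)|(s[...,0]>172))&(s[...,1]>140)&(s[...,2]>60)),("blue",(s[...,0]>100)&(s[...,0]<125)&(s[...,1]>120))):
        k,l,stt,ce=cv2.connectedComponentsWithStats(m.astype(np.uint8))
        for i in range(1,k):
            if stt[i,4]>12: 
                q=ce[i]+[x0,y0]; print(n,nm,stt[i],q,ray(n,q,.043)*1000)
im=cv2.imread("pics/top0.png"); cv2.imwrite("pics/crop_case.png",cv2.resize(im[200:320,140:270],None,fx=5,fy=5,interpolation=2))
E
```

```text
[184. 301.] 705.5 [231.1 253.7 149.9  40.7  87.3] [102.  86.  64.]
[380. 239.] 884.0 [ 4.292e+02 -3.047e+02  1.290e+02  6.160e+01 -1.000e-01] [92. 55. 49.]
[212. 234.] 329.0 [425.5 187.  104.4  30.4 -16.2] [101.  85.  63.]
[297. 235.] 822.0 [431.6 -61.  126.6  60.1  14.5] [53. 62. 75.]
[342. 232.] 761.5 [ 445.9 -193.3  123.2   58.    -4.8] [62. 74. 63.]
[170. 233.] 919.5 [425.1 309.5 129.3  65.5  -9.6] [117.  72.  53.]
[256. 231.] 889.0 [439.8  58.8 130.4  63.   12.2] [119.  98.  59.]
[134. 184.] 727.0 [566.6 427.5  94.7  89.7  49.6] [106. 101. 100.]
[325. 171.] 55.5 [ 627.9 -140.2   38.3   16.9   -5.1] [95. 80. 60.]
[295. 167.] 71.5 [636.9 -50.7  45.2  18.6  -4.4] [78. 24. 23.]
[206. 156.] 32.0 [661.4 221.6  44.8   9.5  -5.3] [40.  54.5 98. ]
[284. 169.] 1540.0 [631.4 -24.8 298.6 146.6  84.9] [90. 74. 56.]
[208. 122.] 45.0 [770.3 221.4  39.2  18.4   3.6] [115.  99.  51.]
[229. 113.] 45.5 [801.8 161.9  39.4  18.5   3.2] [115.  99.  51.]
[218. 118.] 88.5 [786.  190.3  68.8  18.8   6.8] [105.  68.  74.]
[239. 116.] 80.0 [793.5 127.6  65.5  18.4   3. ] [105.   64.   69.5]
top red [98 21  6 13 51] [295.60784314 167.11764706] [[631.22186331 -50.15520874  43.        ]]
top blue [ 9 10  4 13 30] [205.56666667 156.06666667] [[655.1625001  218.68295042  43.        ]]
side red [59  1  5  3 14] [316.14285714 131.92857143] [[789.86802345 170.66649778  43.        ]]
side red [64 19  6  3 14] [321.5 150. ] [[748.49195951 103.86183787  43.        ]]
side red [67 66 15 10 65] [329.46153846 200.33846154] [[632.12753019 -49.88330303  43.        ]]
side blue [54  4  5  4 17] [310.88235294 135.58823529] [[767.16978341 168.76771659  43.        ]]
side blue [10 10 12  8 35] [270.65714286 143.65714286] [[655.50974562 217.92661439  43.        ]]
side blue [75 10  6  4 19] [332.57894737 141.42105263] [[797.76213999 109.57747453  43.        ]]
```

View pics/crop_case.png

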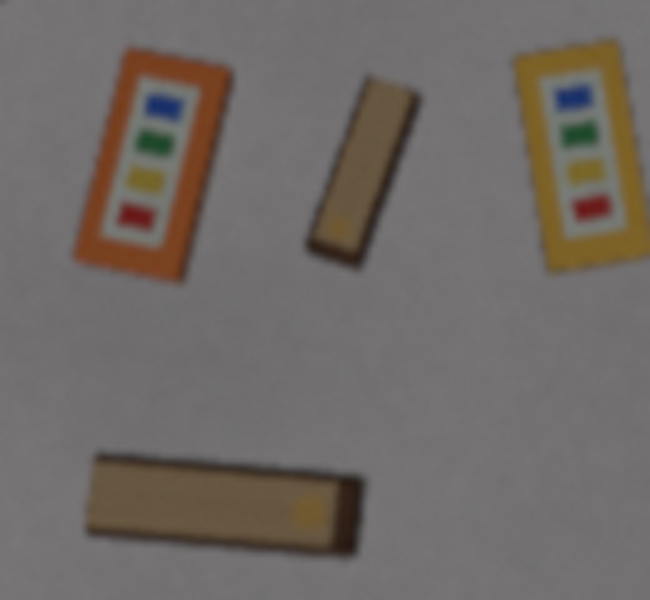

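The crop confirms it: the small dark box with a pale lid at (212,234) measures about 104x30 mm, so it is the brush case. The one at (185,301) is about 150x41 mm and is the decoy. Rack origin is about (634,-25) mm with yaw -5°. Next is the backrest.

```bash
cat > go.py <<'E'
# prints tool-axis shift (m) and turn (rad) to world target; args x y z(mm) yaw(deg); 'r' prefix: rack coordinates
import sys
from h import *
O=np.array([.6339,-.0251]); ya=np.radians(-5.03)
def rack(x,y): return O+np.array([x*np.cos(ya)-y*np.sin(ya),x*np.sin(ya)+y*np.cos(ya)])/1000
if __name__=="__main__":
    a=sys.argv[1:]; r=a[0]=='r'; a=[float(v) for v in a[r:]]
    xy=rack(a[0],a[1]) if r else np.array(a[:2])/1000
    s=robot.observe(); T=R.from_euler('xyz',s["tool_rot"]); y0=s["tool_rot"][2]
    d=np.r_[xy,a[2]/1000]-s["tool_pos"]; t=-((np.radians(a[3])-y0+np.pi)%(2*np.pi)-np.pi)
    F=R.from_euler('xyz',[np.pi,0,np.radians(a[3])])
    print("target",np.round(xy,4),"shift now-axes",np.round(T.inv().apply(d),4),"final-axes",np.round(F.inv().apply(d),4),"turn",round(t,3))
    st()
E
python3 go.py r 0 -25 150 175
```

```text
target [ 0.6317 -0.05  ] shift now-axes [-0.5872 -0.2861  0.0844] final-axes [-0.4403 -0.4825  0.0841] turn -0.378
{'time': 0.1, 'tool_pos': [0.235, 0.469, 0.234], 'tool_rot': [-3.14, -0.0, 2.677], 'contact_force': [0.134, 0.558, -0.154], 'opening': 0.092, 'grip_force': 0.0, 'qpos': [0.96, 0.343, 1.525, -0.0, 1.275, -0.146]}
```

```bash
python3 -m jog '[[[1,-0.04,-0.02,0,-0.12],[1,-0.07,-0.035,0,-0.24],[1,-0.11,-0.055,0,-0.36],[1,-0.14,-0.07,0,-0.378],[1,-0.14,-0.07,0,-0.378]]]' 10; python3 go.py r 0 -25 120 175
```

```text
time: 0.52
tool_pos: [0.332, 0.3397, 0.2344]
tool_rot: [-3.139, 0.001, 3.053]
contact_force: [0.8, 0.8, 0.9]
opening: 0.0918
grip_force: 0.0
target [ 0.6317 -0.05  ] shift now-axes [-0.3329 -0.3614  0.1156] final-axes [-0.3326 -0.3621  0.1144] turn -0.001
{'time': 0.517, 'tool_pos': [0.332, 0.34, 0.234], 'tool_rot': [-3.139, 0.001, 3.053], 'contact_force': [0.782, 0.785, 0.861], 'opening': 0.092, 'grip_force': 0.0, 'qpos': [0.637, 0.251, 1.654, -0.003, 1.237, -0.844]}
```

```bash
python3 -m jog '[[[0,-0.026,-0.028,0,0],[0,-0.052,-0.056,0,0],[0,-0.078,-0.084,0,0],[0,-0.104,-0.112,0,0],[0,-0.13,-0.14,0,0]]]'>/dev/null
python3 -m jog '[[[0,-0.026,-0.028,0,0],[0,-0.052,-0.056,0,0],[0,-0.078,-0.084,0,0],[0,-0.104,-0.112,0,0],[0,-0.13,-0.14,0,0]]]'>/dev/null
python3 -m jog '[[[0,-0.026,-0.028,0.02,0],[0,-0.052,-0.056,0.05,0],[0,-0.073,-0.081,0.08,0],[0,-0.073,-0.081,0.11,0],[0,-0.073,-0.081,0.11,0]]]'>/dev/null
python3 go.py r 0 -25 30 175
```

```text
target [ 0.6317 -0.05  ] shift now-axes [-0.0068 -0.0036  0.0862] final-axes [-0.0057 -0.0035  0.0863] turn -0.003
{'time': 1.767, 'tool_pos': [0.626, -0.046, 0.116], 'tool_rot': [3.14, -0.013, 3.051], 'contact_force': [-1.731, 1.435, -0.925], 'opening': 0.046, 'grip_force': 0.0, 'qpos': [-0.195, 0.641, 1.365, -0.0, 1.149, -1.675]}
```

```bash
python3 -m jog '[[[0,-0.006,-0.0035,0.03,0],[0,-0.006,-0.0035,0.06,0],[0,-0.006,-0.0035,0.084,0],[0,-0.006,-0.0035,0.084,0],[0,-0.006,-0.0035,0.084,0]]]' ; python3 -m jog '[[[-1,0,0,0,0],[-1,0,0,0,0],[-1,0,0,0,0],[-1,0,0,0,0],[-1,0,0,0,0]]]' 10; python3 go.py r 0 -25 31 175
```

```text
time: 2.18
tool_pos: [0.6347, -0.0475, 0.041]
tool_rot: [3.141, -0.002, 3.055]
contact_force: [0.3, 0.1, 0.3]
opening: 0.0459
grip_force: 0.0
time: 2.6
tool_pos: [0.6356, -0.0485, 0.0417]
tool_rot: [-3.142, 0.002, 3.055]
contact_force: [0.2, 0.4, 0.3]
opening: 0.0174
grip_force: 0.0
target [ 0.6317 -0.05  ] shift now-axes [ 0.0038 -0.0018  0.0107] final-axes [ 0.0038 -0.0018  0.0107] turn 0.0
{'time': 2.6, 'tool_pos': [0.636, -0.049, 0.042], 'tool_rot': [-3.142, 0.002, 3.055], 'contact_force': [0.217, 0.419, 0.327], 'opening': 0.017, 'grip_force': 0.0, 'qpos': [-0.196, 0.736, 1.413, 0.0, 0.992, -1.68]}
```

```bash
python3 -m jog '[[[-0.5,0.003,-0.001,0,0],[-0.5,0.003,-0.001,0.011,0],[-0.5,0.003,-0.001,0.011,0],[-1,0.003,-0.001,0.011,0],[-1,0.003,-0.001,0.011,0]]]' 12 ; python3 -m jog '[[[-1,0,0,0,0],[-1,0,0,0,0],[-1,0,0,0,0],[-1,0,0,0,0],[-1,0,0,0,0]]]' 12; python3 go.py r 0 -25 31 175
```

```text
time: 3.02
tool_pos: [0.6319, -0.0492, 0.0292]
tool_rot: [3.141, -0.001, 3.055]
contact_force: [0.5, 0.4, -0.7]
opening: 0.0139
grip_force: 0.0
time: 3.43
tool_pos: [0.6319, -0.0499, 0.0296]
tool_rot: [-3.141, -0.0, 3.055]
contact_force: [-1.3, -5.4, -2.2]
opening: 0.0117
grip_force: 12.0
target [ 0.6317 -0.05  ] shift now-axes [ 0.0002 -0.0002 -0.0014] final-axes [ 0.0002 -0.0002 -0.0014] turn 0.0
{'time': 3.433, 'tool_pos': [0.632, -0.05, 0.03], 'tool_rot': [-3.141, -0.0, 3.055], 'contact_force': [-1.346, -5.448, -2.178], 'opening': 0.012, 'grip_force': 12.003, 'qpos': [-0.199, 0.747, 1.43, -0.001, 0.965, -1.683]}
```

```bash
python3 -m jog '[[[-1,0,-0.0034,-0.027,0],[-1,0,-0.0135,-0.0527,0],[-1,0,-0.0295,-0.075,0],[-1,0,-0.0506,-0.0926,0],[-1,0,-0.0701,-0.1025,0]]]' ; python3 -m jog '[[[-1,0,-0.0212,-0.0059,0],[-1,0,-0.0399,-0.0075,0],[-1,0,-0.0541,-0.0066,0],[-1,0,-0.0649,-0.0046,0],[-1,0,-0.0649,-0.0046,0]]]';python3 -m jog '[[[-1,0,0,0,0],[-1,0,0,0,0],[0,0,0,0,0],[0,0,0,0,0],[0,0,0,0,0]]]'; python3 - <<'E'
from h import *
st()
cv2.imwrite("pics/side1.png",cv2.resize(robot.read_camera("side")[80:280,200:460,::-1],None,fx=3,fy=3))
E
```

```text
time: 3.85
tool_pos: [0.6253, -0.1186, 0.1342]
tool_rot: [3.14, -0.001, 3.056]
contact_force: [-3.2, 1.8, -0.7]
opening: 0.0116
grip_force: 12.0
time: 4.27
tool_pos: [0.62, -0.1861, 0.1369]
tool_rot: [-3.14, 0.0, 3.053]
contact_force: [-6.0, -1.4, 8.2]
opening: 0.0112
grip_force: 12.0
time: 4.68
tool_pos: [0.6208, -0.1832, 0.1362]
tool_rot: [3.141, 0.0, 3.055]
contact_force: [-0.5, -0.1, 0.1]
opening: 0.0267
grip_force: 0.0
{'time': 4.683, 'tool_pos': [0.621, -0.183, 0.136], 'tool_rot': [3.141, 0.0, 3.055], 'contact_force': [-0.483, -0.071, 0.067], 'opening': 0.027, 'grip_force': 0.0, 'qpos': [-0.406, 0.648, 1.292, 0.001, 1.202, -1.89]}
```

View pics/side1.png

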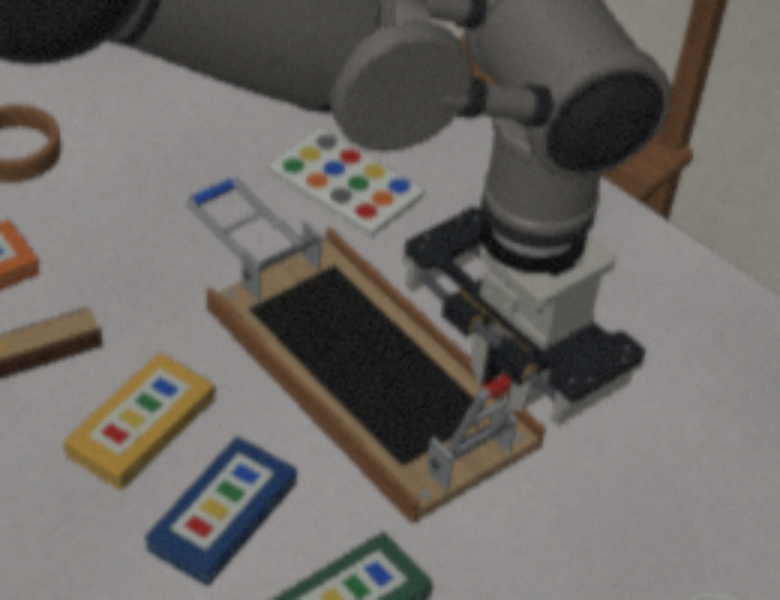

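The backrest now leans back on its stop by itself (red sleeve at crop (497,385)). Next is the first tin, green, which I'll grip across its width near its far end so it swings to hang upright.

```bash
python3 -m jog '[[[0,0,0,-0.04,0],[0,0,0,-0.08,0],[1,0.03,0,-0.1,0],[1,0.07,0,-0.1,0],[1,0.1,0,-0.1,0]]]'>/dev/null;python3 -m jog '[[[1,0,0,0,0],[1,0,0,0,0],[1,0,0,0,0]]]'>/dev/null; python3 go.py 496 -197 11 175.2
```

```text
target [ 0.496 -0.197] shift now-axes [ 0.0243 -0.0239  0.2261] final-axes [ 0.0239 -0.0239  0.2261] turn -0.003
{'time': 5.4, 'tool_pos': [0.522, -0.175, 0.237], 'tool_rot': [-3.141, 0.002, 3.055], 'contact_force': [-0.033, -0.207, 0.663], 'opening': 0.081, 'grip_force': 0.0, 'qpos': [-0.463, 0.386, 1.451, 0.0, 1.303, -1.948]}
```

```bash
python3 -m jog '[[[1,0.024,-0.024,0.04,0],[1,0.024,-0.024,0.08,0],[1,0.024,-0.024,0.12,0],[1,0.024,-0.024,0.16,0],[1,0.024,-0.024,0.18,0]]]'>/dev/null;python3 -m jog '[[[1,0,0,0.025,0],[1,0,0,0.046,0],[1,0,0,0.046,0],[-1,0,0,0.046,0],[-1,0,0,0.046,0]]]' 6 >/dev/null;python3 -m jog '[[[-1,0,0,0,0],[-1,0,0,0,0],[-1,0,0,0,0]]]';python3 -m jog '[[[-1,0,0,-0.015,0],[-1,0,0,-0.03,0],[-1,0,0,-0.06,0],[-1,0,0,-0.09,0],[-1,0,0,-0.12,0]]]'; python3 -m jog '[[[-1,0,0,-0.03,0],[-1,0,0,-0.06,0],[-1,0,0,-0.08,0],[-1,0,0,-0.08,0],[-1,0,0,-0.08,0]]]'; python3 - <<'E'
from h import *
cv2.imwrite("pics/side2.png",cv2.resize(robot.read_camera("side")[120:340,200:480,::-1],None,fx=2.7,fy=2.7))
E
```

```text
time: 6.48
tool_pos: [0.4952, -0.197, 0.0107]
tool_rot: [-3.142, 0.0, 3.055]
contact_force: [0.5, 0.0, -1.2]
opening: 0.0643
grip_force: 6.0
time: 6.9
tool_pos: [0.4945, -0.1967, 0.1318]
tool_rot: [3.141, -0.001, 3.055]
contact_force: [0.1, -0.5, -1.8]
opening: 0.064
grip_force: 6.0
time: 7.32
tool_pos: [0.495, -0.197, 0.2113]
tool_rot: [-3.141, 0.002, 3.055]
contact_force: [-0.6, -0.4, -2.1]
opening: 0.0642
grip_force: 6.0
```

View pics/side2.png

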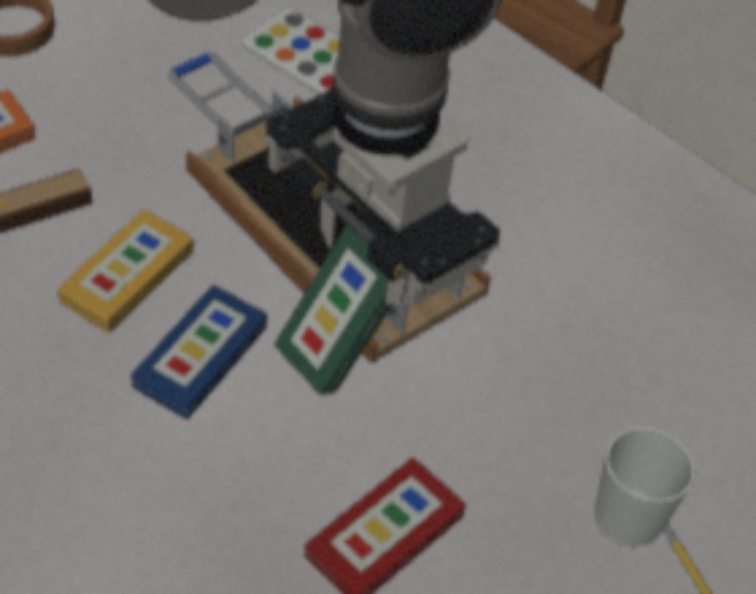

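```bash
cat > tilt.py <<'E'
import sys
from h import *
HU={"green":(45,90),"red":(0,5),"blue":(98,120),"yellow":(20,30),"orange":(6,16)}
def tilt(col,w=.032):
    im=robot.read_camera("side"); h=cv2.cvtColor(im,cv2.COLOR_RGB2HSV); a,b=HU[col]
    s=robot.observe(); p=s["tool_pos"]+[0,0,.003]; T=R.from_euler('xyz',s["tool_rot"]).as_matrix(); tx,ty=T[:,0],T[:,1]
    m=((h[...,0]>=a)&(h[...,0]<=b)&(h[...,1]>90)).astype(np.uint8)
    u0,v0=pix("side",p)[0]; yy,xx=np.mgrid[:420,:560]; m[np.hypot(xx-u0,yy-v0)>95]=0
    k,l,stt,ce=cv2.connectedComponentsWithStats(cv2.morphologyEx(m,cv2.MORPH_CLOSE,np.ones((5,5))))
    i=1+stt[1:,4].argmax(); ys,xs=np.where(l==i); j=ys.argmax(); uv=(xs[ys==ys.max()].mean(),ys.max())
    c=robot.camera_model("side"); d=ray("side",uv,0)[0]-c["position"]
    for sg in(-1,1):
        q=p+sg*w*ty; t=(q-c["position"])@ty/(d@ty); X=c["position"]+t*d-p
        print(col,uv,"side",sg,"along tool x %.1f mm, down %.1f mm, angle from vertical %.1f deg"%(X@tx*1e3,-X[2]*1e3,np.degrees(np.arctan2(X@tx,-X[2]))),"area",stt[i,4])
if __name__=="__main__": tilt(sys.argv[1])
E
python3 tilt.py green
python3 -m jog '[[[-1,0,0,0,0],[-1,0,0,-0.005,0],[-1,0,0,0,0],[-1,0,0,-0.005,0],[-1,0,0,0,0]]]' 4;python3 tilt.py green
python3 -m jog '[[[-1,0,0,0,0],[-1,0,0,-0.005,0],[-1,0,0,0,0],[-1,0,0,-0.005,0],[-1,0,0,0,0]]]' 3;python3 tilt.py green
```

```text
green (np.float64(319.0), np.int64(264)) side -1 along tool x 64.9 mm, down 81.6 mm, angle from vertical 38.5 deg area 232
green (np.float64(319.0), np.int64(264)) side 1 along tool x 5.7 mm, down 203.5 mm, angle from vertical 1.6 deg area 232
time: 7.83
tool_pos: [0.4954, -0.1972, 0.2117]
tool_rot: [-3.141, 0.002, 3.055]
contact_force: [1.2, -0.3, -1.5]
opening: 0.0638
grip_force: 4.0
green (np.float64(320.5), np.int64(263)) side -1 along tool x 62.3 mm, down 81.3 mm, angle from vertical 37.5 deg area 208
green (np.float64(320.5), np.int64(263)) side 1 along tool x 3.0 mm, down 202.8 mm, angle from vertical 0.8 deg area 208
time: 8.3
tool_pos: [0.4955, -0.1973, 0.2122]
tool_rot: [-3.14, 0.003, 3.055]
contact_force: [0.3, -0.2, -1.3]
opening: 0.0636
grip_force: 3.0
green (np.float64(325.5), np.int64(262)) side -1 along tool x 47.9 mm, down 89.5 mm, angle from vertical 28.1 deg area 187
green (np.float64(325.5), np.int64(262)) side 1 along tool x -13.2 mm, down 212.1 mm, angle from vertical -3.6 deg area 187
```

```bash
python3 -m jog '[[[-1,0,0,0,0],[-1,0,0,-0.02,0],[-1,0,0,-0.05,0.12],[-1,0,0,-0.07,0.24],[-1,0,0,-0.07,0.36]]]' 8 >/dev/null
python3 -m jog '[[[-1,0,0,0,0.12],[-1,0,0,0,0.24],[-1,0,0,0,0.36],[-1,0,0,0,0.48],[-1,0,0,0,0.6]]]'>/dev/null
python3 -m jog '[[[-1,0,0,0,0.12],[-1,0,0,0,0.24],[-1,0,0,0,0.36],[-1,0,0,0,0.48],[-1,0,0,0,0.61]]]'>/dev/null
python3 -m jog '[[[-1,0,0,0,0],[-1,0,0,0,0],[-1,0,0,0,0],[-1,0,0,0,0],[-1,0,0,0,0]]]'; python3 go.py r 0 -103 180 85
```

```text
time: 10.02
tool_pos: [0.4948, -0.1969, 0.2808]
tool_rot: [-3.142, -0.0, 1.491]
contact_force: [-0.3, -0.0, -1.6]
opening: 0.0636
grip_force: 8.0
target [ 0.6249 -0.1277] shift now-axes [0.0793 0.1242 0.1008] final-axes [0.0803 0.1235 0.1008] turn 0.008
{'time': 10.017, 'tool_pos': [0.495, -0.197, 0.281], 'tool_rot': [-3.142, -0.0, 1.491], 'contact_force': [-0.348, -0.033, -1.618], 'opening': 0.064, 'grip_force': 8.0, 'qpos': [-0.523, 0.324, 1.421, 0.0, 1.396, -0.443]}
```

```bash
python3 -m jog '[[[-1,0.02,0.03,0,0.008],[-1,0.04,0.06,0,0.008],[-1,0.06,0.09,0.02,0.008],[-1,0.08,0.124,0.06,0.008],[-1,0.08,0.124,0.1,0.008]]]'>/dev/null
python3 -m jog '[[[-1,0,0,0,0],[-1,0,0,0,0],[-1,0,0,0.02,0],[-1,0,0,0.04,0],[-1,0,0,0.044,0]]]'
python3 -m jog '[[[-1,0,0,0,0],[-1,0,0,0.003,0],[-1,0,0,0.006,0],[-1,0,0,0.009,0],[-1,0,0,0.012,0]]]'; python3 tilt.py green; python3 go.py r 0 -103 122 85
```

```text
time: 10.85
tool_pos: [0.6223, -0.1288, 0.1465]
tool_rot: [-3.141, 0.0, 1.481]
contact_force: [-1.4, 0.7, -2.0]
opening: 0.064
grip_force: 8.0
time: 11.27
tool_pos: [0.6235, -0.1282, 0.1351]
tool_rot: [3.14, 0.0, 1.482]
contact_force: [-0.5, -0.1, -1.4]
opening: 0.0639
grip_force: 8.0
green (np.float64(337.0), np.int64(221)) side -1 along tool x 7.1 mm, down 84.6 mm, angle from vertical 4.8 deg area 381
green (np.float64(337.0), np.int64(221)) side 1 along tool x 71.8 mm, down 192.2 mm, angle from vertical 20.5 deg area 381
target [ 0.6249 -0.1277] shift now-axes [0.0005 0.0018 0.012 ] final-axes [0.0005 0.0018 0.012 ] turn -0.002
{'time': 11.317, 'tool_pos': [0.623, -0.128, 0.134], 'tool_rot': [-3.141, -0.0, 1.482], 'contact_force': [-0.663, 1.022, -1.851], 'opening': 0.064, 'grip_force': 7.998, 'qpos': [-0.323, 0.63, 1.332, 0.0, 1.18, -0.234]}
```

```bash
python3 -m jog '[[[-1,0,0.002,0.003,0],[-1,0,0.002,0.006,0],[-1,0,0.002,0.009,0],[-1,0,0.002,0.009,0],[-1,0,0.002,0.009,0]]]'; python3 -m jog '[[[-1,0,0,0.003,0],[-1,0,0,0.006,0],[-1,0,0,0.006,0],[-1,0,0,0.006,0]]]'; python3 - <<'E'
from h import *
st()
a=robot.read_camera("side")[100:300,220:420,::-1]; b=robot.read_camera("top")[100:300,200:400,::-1]
cv2.imwrite("pics/p3.png",cv2.resize(np.hstack([a,b]),None,fx=2,fy=2,interpolation=2))
E
```

```text
time: 11.73
tool_pos: [0.626, -0.129, 0.1269]
tool_rot: [3.139, 0.001, 1.482]
contact_force: [-1.9, -1.5, 6.0]
opening: 0.0643
grip_force: 8.0
time: 12.07
tool_pos: [0.6259, -0.1291, 0.1211]
tool_rot: [3.139, 0.002, 1.482]
contact_force: [-2.4, -1.8, 7.4]
opening: 0.0636
grip_force: 8.0
{'time': 12.067, 'tool_pos': [0.626, -0.129, 0.121], 'tool_rot': [3.139, 0.002, 1.482], 'contact_force': [-2.408, -1.803, 7.387], 'opening': 0.064, 'grip_force': 8.006, 'qpos': [-0.323, 0.647, 1.339, -0.001, 1.152, -0.233]}
```

View pics/p3.png

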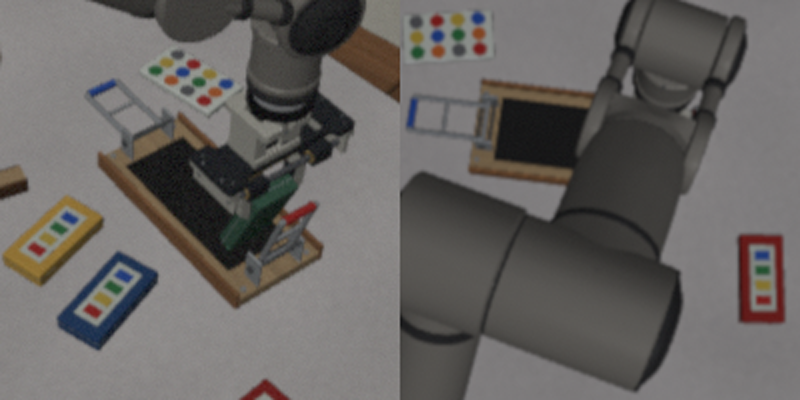

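```bash
python3 -m jog '[[[-1,0.007,0,-0.002,0],[-1,0.013,0,-0.0035,0],[-1,0.02,0,-0.0055,0],[-1,0.027,0,-0.007,0],[-1,0.027,0,-0.007,0]]]' 6; python3 -m jog '[[[-1,0,0,0,0],[-1,0,0,0,0],[-1,0,0,-0.003,0],[-1,0,0,-0.006,0],[-1,0,0,-0.012,0]]]' 8;  python3 -m jog '[[[-1,0,0,0,0],[-1,0,0,0,0],[-1,0,0,0,0]]]'; python3 - <<'E'
from h import *
st()
a=robot.read_camera("side")[130:250,280:420,::-1]
cv2.imwrite("pics/p4.png",cv2.resize(a,None,fx=5,fy=5,interpolation=2))
E
```

```text
time: 12.58
tool_pos: [0.6278, -0.0993, 0.1264]
tool_rot: [-3.142, -0.001, 1.484]
contact_force: [-1.0, 0.3, -1.7]
opening: 0.0641
grip_force: 6.0
time: 13.0
tool_pos: [0.6272, -0.1015, 0.1381]
tool_rot: [-3.14, -0.0, 1.481]
contact_force: [-0.4, 0.7, -0.9]
opening: 0.064
grip_force: 8.0
time: 13.25
tool_pos: [0.6276, -0.1014, 0.1385]
tool_rot: [3.141, -0.0, 1.482]
contact_force: [0.4, -0.2, -2.3]
opening: 0.0638
grip_force: 8.0
{'time': 13.25, 'tool_pos': [0.628, -0.101, 0.138], 'tool_rot': [3.141, -0.0, 1.482], 'contact_force': [0.414, -0.153, -2.347], 'opening': 0.064, 'grip_force': 8.0, 'qpos': [-0.281, 0.625, 1.328, 0.0, 1.188, -0.192]}
```

View pics/p4.png

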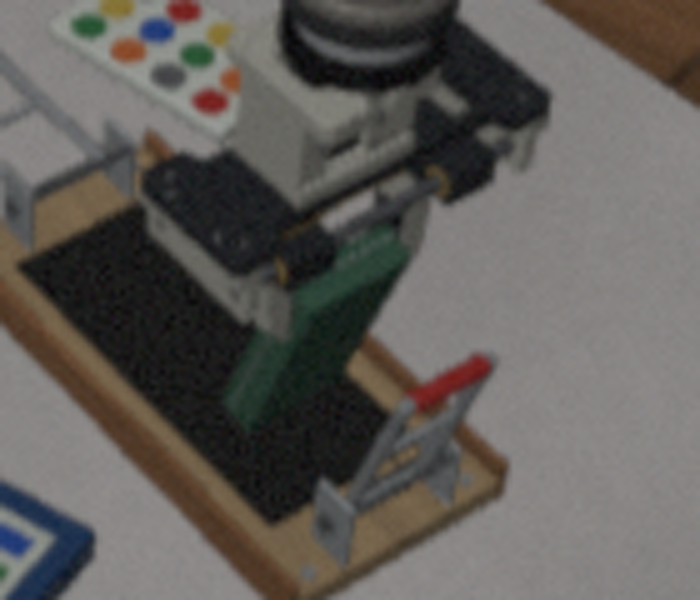

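```bash
cat > tl.py <<'E'
from h import *
def onplane(uv,w=.032):
    s=robot.observe(); p=s["tool_pos"]; T=R.from_euler('xyz',s["tool_rot"]).as_matrix(); tx,ty=T[:,0],T[:,1]
    c=robot.camera_model("side")["position"]
    for q in uv:
        d=ray("side",q,0)[0]-c; X=c+d*((p-w*ty-c)@ty/(d@ty))
        print(q,"rel along tool x %.1f, z abs %.1f"%((X-p)@tx*1e3,X[2]*1e3))
if __name__=="__main__":
    import sys; onplane(eval(sys.argv[1]))
E
python3 tl.py '[(329,215.5),(325,211),(339,198)]'; python3 tilt.py green;python3 go.py r 0 -135 140 85
```

```text
(329, 215.5) rel along tool x 13.3, z abs 40.5
(325, 211) rel along tool x 29.9, z abs 42.4
(339, 198) rel along tool x -14.9, z abs 132.3
green (np.float64(331.0), np.int64(214)) side -1 along tool x 6.5 mm, down 88.3 mm, angle from vertical 4.2 deg area 395
green (np.float64(331.0), np.int64(214)) side 1 along tool x 73.7 mm, down 195.5 mm, angle from vertical 20.7 deg area 395
target [ 0.6221 -0.1596] shift now-axes [-0.0585 -0.0002 -0.0018] final-axes [-0.0585 -0.0003 -0.0018] turn -0.002
{'time': 13.35, 'tool_pos': [0.627, -0.101, 0.138], 'tool_rot': [-3.141, -0.0, 1.482], 'contact_force': [0.769, -0.701, -1.43], 'opening': 0.064, 'grip_force': 8.0, 'qpos': [-0.281, 0.625, 1.329, 0.0, 1.188, -0.192]}
```

```bash
python3 -m jog '[[[-1,-0.012,0,-0.004,0],[-1,-0.025,0,-0.004,0],[-1,-0.038,0,-0.004,0],[-1,-0.052,0,-0.004,0],[-1,-0.052,0,-0.004,0]]]' 8; python3 -m jog '[[[-1,0,0,0.004,0],[-1,0,0,0.008,0],[-1,0,0,0.012,0],[-1,0,0,0.016,0],[-1,0,0,0.016,0]]]';python3 -m jog '[[[-1,0,0,0.003,0],[-1,0,0,0.003,0],[-1,0,0,0.003,0]]]'; python3 go.py r 0 -128 140 85
```

```text
time: 13.77
tool_pos: [0.6225, -0.1569, 0.1422]
tool_rot: [3.141, 0.001, 1.479]
contact_force: [-0.1, 1.1, -1.0]
opening: 0.0639
grip_force: 8.0
time: 14.18
tool_pos: [0.6224, -0.1523, 0.125]
tool_rot: [-3.14, -0.001, 1.483]
contact_force: [0.2, -0.4, -3.1]
opening: 0.0637
grip_force: 8.0
time: 14.43
tool_pos: [0.6224, -0.1527, 0.1229]
tool_rot: [-3.14, -0.0, 1.482]
contact_force: [-2.6, 0.8, -3.4]
opening: 0.0642
grip_force: 8.0
target [ 0.6227 -0.1526] shift now-axes [ 0.0001  0.0002 -0.0171] final-axes [ 0.0001  0.0002 -0.0171] turn -0.001
{'time': 14.433, 'tool_pos': [0.622, -0.153, 0.123], 'tool_rot': [-3.14, -0.0, 1.482], 'contact_force': [-2.601, 0.752, -3.396], 'opening': 0.064, 'grip_force': 8.0, 'qpos': [-0.36, 0.65, 1.327, 0.0, 1.166, -0.271]}
```

```bash
python3 -m jog '[[[-1,0,0,0.003,0],[-1,0,0,0.006,0],[-1,0,0,0.009,0],[-1,0,0,0.009,0]]]'; python3 -m jog '[[[-1,0,0,0.003,0],[-1,0,0,0.006,0],[-1,0,0,0.006,0],[-1,0,0,0.006,0]]]'; python3 - <<'E'
from h import *
a=robot.read_camera("side")[130:250,280:420,::-1]
cv2.imwrite("pics/p5.png",cv2.resize(a,None,fx=5,fy=5,interpolation=2))
E
```

```text
time: 14.77
tool_pos: [0.6226, -0.1537, 0.1157]
tool_rot: [3.141, 0.001, 1.482]
contact_force: [-5.8, -1.5, 7.2]
opening: 0.0641
grip_force: 8.0
time: 15.1
tool_pos: [0.6225, -0.1536, 0.1097]
tool_rot: [-3.142, 0.001, 1.482]
contact_force: [-5.8, -0.0, 7.6]
opening: 0.0642
grip_force: 8.0
```

View pics/p5.png

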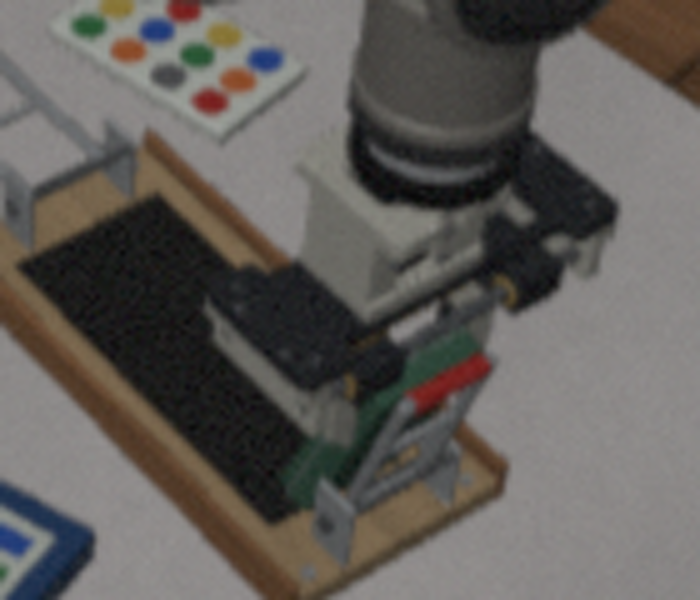

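The tin is on the tray floor leaning toward the backrest (its bottom at about (295,495) in the crop). I'll release it and move to the next tin.

```bash
python3 -m jog '[[[0.6,0,0,0,0],[0.6,0,0,0,0],[0.6,0,0,0,0],[0.6,0,0,0,0],[0.6,0,0,0,0]]]'; python3 -m jog '[[[0.7,0,0,-0.04,0],[0.7,0,0,-0.08,0],[1,0,0,-0.12,0],[1,0,0,-0.16,0],[1,0,0,-0.16,0]]]';python3 go.py 480 -301 180 180; python3 - <<'E'
from h import *
im=robot.read_camera("side"); cv2.imwrite("pics/p6.png",im[:,:,::-1])
h=cv2.cvtColor(im,cv2.COLOR_RGB2HSV)
m=((h[...,0]>=45)&(h[...,0]<=90)&(h[...,1]>90)).astype(np.uint8); m[:,:300]=0;m[:140]=0;m[:,400:]=0
k,l,s,c=cv2.connectedComponentsWithStats(m); print(s[1:][s[1:,4]>40])
E
```

```text
time: 15.57
tool_pos: [0.6232, -0.1531, 0.1082]
tool_rot: [3.141, -0.0, 1.482]
contact_force: [0.3, 0.3, -0.3]
opening: 0.0738
grip_force: 0.0
time: 15.98
tool_pos: [0.6259, -0.154, 0.278]
tool_rot: [3.126, 0.004, 1.482]
contact_force: [1.2, 0.8, 1.5]
opening: 0.0904
grip_force: 0.0
target [ 0.48  -0.301] shift now-axes [-0.1589 -0.1338  0.0966] final-axes [ 0.1459 -0.147   0.098 ] turn -1.66
{'time': 15.983, 'tool_pos': [0.626, -0.154, 0.278], 'tool_rot': [3.126, 0.004, 1.482], 'contact_force': [1.196, 0.809, 1.545], 'opening': 0.09, 'grip_force': 0.0, 'qpos': [-0.36, 0.537, 1.095, 0.0, 1.493, -0.271]}
[]
```

```bash
python3 - <<'E'
from h import *
im=robot.read_camera("side")[130:250,280:420,::-1]; b=robot.read_camera("top")[120:240,270:410,::-1]
cv2.imwrite("pics/p7.png",cv2.resize(np.hstack([im,b]),None,fx=2.8,fy=2.8,interpolation=2))
E
```

```text
(no output)
```

View pics/p7.png

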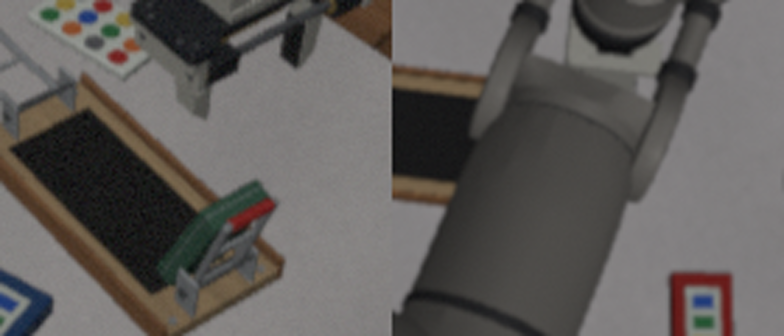

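Green leans stably on the backrest. Next is red: I'll estimate where green's face is, then continue.

```bash
cat > rp.py <<'E'
# side pixel -> rack (y,z) on plane rack x = X
import sys
from h import *
from go import O,ya
def rp(uv,X):
    ex=np.array([np.cos(ya),np.sin(ya),0]); ey=np.array([-np.sin(ya),np.cos(ya),0]); o=np.r_[O,0]
    c=robot.camera_model("side")["position"]; d=ray("side",uv,0)[0]-c
    P=c+d*((o+X/1e3*ex-c)@ex/(d@ex)); return np.round([(P-o)@ey*1e3,P[2]*1e3],1)
if __name__=="__main__":
    for q in eval(sys.argv[1]): print(q,rp(q,float(sys.argv[2])))
E
python3 rp.py '[(280+160/2.8,130+268/2.8),(280+163/2.8,130+283/2.8),(280+205/2.8,130+212/2.8)]' -32
python3 -m jog '[[[1,-0.02,-0.02,0,-0.12],[1,-0.04,-0.04,0,-0.24],[1,-0.06,-0.06,0,-0.36],[1,-0.09,-0.09,0,-0.48],[1,-0.12,-0.12,0,-0.6]]]' 3 >/dev/null
python3 -m jog '[[[1,0,0,0,-0.12],[1,0,0,0,-0.24],[1,0,0,0,-0.36],[1,0,0,0,-0.48],[1,0,0,0,-0.6]]]' >/dev/null
python3 -m jog '[[[1,0,0,0,-0.12],[1,0,0,0,-0.24],[1,0,0,0,-0.36],[1,0,0,0,-0.46],[1,0,0,0,-0.46]]]' >/dev/null
python3 -m jog '[[[1,0,0,0,0],[1,0,0,0,0]]]' >/dev/null
python3 go.py 484 -305 11 180
```

```text
(337.14285714285717, 225.71428571428572) [-97.2  33.3]
(338.2142857142857, 231.07142857142858) [-103.4   18. ]
(353.2142857142857, 205.71428571428572) [-141.2  150.5]
target [ 0.484 -0.305] shift now-axes [ 0.0112 -0.0466  0.2562] final-axes [ 0.0121 -0.0461  0.2562] turn -0.009
{'time': 17.55, 'tool_pos': [0.496, -0.259, 0.267], 'tool_rot': [3.14, -0.002, 3.132], 'contact_force': [0.16, -0.38, 0.12], 'opening': 0.092, 'grip_force': 0.0, 'qpos': [-0.618, 0.385, 1.369, 0.0, 1.39, -2.18]}
```

```bash
python3 -m jog '[[[1,0.012,-0.046,0.04,0],[1,0.012,-0.046,0.08,0],[1,0.012,-0.046,0.12,0],[1,0.012,-0.046,0.16,0],[1,0.012,-0.046,0.2,0]]]'>/dev/null;python3 -m jog '[[[1,0,0,0.03,0],[1,0,0,0.056,0],[1,0,0,0.056,0],[-1,0,0,0.056,0],[-1,0,0,0.056,0]]]' 3 >/dev/null;python3 -m jog '[[[-1,0,0,0,0],[-1,0,0,0,0],[-1,0,0,0,0],[-1,0,0,0,0]]]';python3 -m jog '[[[-1,0,0,-0.015,0],[-1,0,0,-0.03,0],[-1,0,0,-0.06,0],[-1,0,0,-0.09,0],[-1,0,0,-0.12,0]]]'>/dev/null; python3 -m jog '[[[-1,0,0,-0.03,0],[-1,0,0,-0.06,0],[-1,0,0,-0.08,0],[-1,0,0,-0.08,0],[-1,0,0,-0.08,0]]]'; python3 tilt.py red
python3 -m jog '[[[-1,0,0,0,0],[-1,0,0,-0.006,0],[-1,0,0,0,0],[-1,0,0,-0.006,0],[-1,0,0,0,0]]]' 3;python3 tilt.py red
```

```text
time: 18.72
tool_pos: [0.4848, -0.3055, 0.0221]
tool_rot: [-3.14, 0.002, 3.135]
contact_force: [-0.4, -0.0, 4.2]
opening: 0.0639
grip_force: 3.0
time: 19.55
tool_pos: [0.4842, -0.3051, 0.2214]
tool_rot: [-3.14, 0.002, 3.135]
contact_force: [0.2, 0.1, -1.4]
opening: 0.064
grip_force: 3.0
red (np.float64(374.0), np.int64(290)) side -1 along tool x -0.0 mm, down 118.1 mm, angle from vertical -0.0 deg area 748
red (np.float64(374.0), np.int64(290)) side 1 along tool x -101.7 mm, down 296.7 mm, angle from vertical -18.9 deg area 748
time: 20.02
tool_pos: [0.4846, -0.3054, 0.2217]
tool_rot: [-3.14, 0.002, 3.135]
contact_force: [0.2, 0.5, -0.8]
opening: 0.064
grip_force: 3.0
red (np.float64(373.0), np.int64(291)) side -1 along tool x 4.1 mm, down 117.8 mm, angle from vertical 2.0 deg area 787
red (np.float64(373.0), np.int64(291)) side 1 along tool x -96.8 mm, down 296.3 mm, angle from vertical -18.1 deg area 787
```

```bash
python3 -m jog '[[[-1,0,0,0,0],[-1,0,0,-0.02,0],[-1,0,0,-0.04,0.12],[-1,0,0,-0.06,0.24],[-1,0,0,-0.06,0.36]]]' 8 >/dev/null
python3 -m jog '[[[-1,0,0,0,0.12],[-1,0,0,0,0.24],[-1,0,0,0,0.36],[-1,0,0,0,0.48],[-1,0,0,0,0.6]]]'>/dev/null
python3 -m jog '[[[-1,0,0,0,0.12],[-1,0,0,0,0.24],[-1,0,0,0,0.36],[-1,0,0,0,0.48],[-1,0,0,0,0.6]]]'>/dev/null
python3 -m jog '[[[-1,0,0,0,0.092],[-1,0,0,0,0.092],[-1,0,0,0,0.092],[-1,0,0,0,0.092],[-1,0,0,0,0.092]]]'; python3 go.py r 0 -79 180 85
```

```text
time: 21.73
tool_pos: [0.484, -0.305, 0.2806]
tool_rot: [-3.142, -0.0, 1.485]
contact_force: [0.6, 0.2, -0.8]
opening: 0.0638
grip_force: 8.0
target [ 0.627  -0.1038] shift now-axes [0.2127 0.1252 0.1006] final-axes [0.2129 0.1248 0.1006] turn 0.002
{'time': 21.733, 'tool_pos': [0.484, -0.305, 0.281], 'tool_rot': [-3.142, -0.0, 1.485], 'contact_force': [0.572, 0.16, -0.835], 'opening': 0.064, 'grip_force': 8.0, 'qpos': [-0.696, 0.401, 1.308, 0.0, 1.433, -0.611]}
```

```bash
python3 -m jog '[[[-1,0.04,0,0,0],[-1,0.08,0,0,0],[-1,0.12,0,0,0],[-1,0.16,0,0,0],[-1,0.2,0,0,0]]]'>/dev/null
python3 -m jog '[[[-1,0.013,0.03,0,0],[-1,0.013,0.065,0,0],[-1,0.013,0.1,0,0],[-1,0.013,0.125,0.03,0],[-1,0.013,0.125,0.07,0]]]'>/dev/null
python3 -m jog '[[[-1,0,0,0.03,0],[-1,0,0,0.055,0],[-1,0,0,0.06,0],[-1,0,0,0.06,0],[-1,0,0,0.06,0]]]'; python3 go.py r 0 -79 136 85;python3 tilt.py red
```

```text
time: 22.98
tool_pos: [0.6278, -0.1039, 0.1519]
tool_rot: [3.14, 0.0, 1.484]
contact_force: [0.3, 0.4, -1.2]
opening: 0.0641
grip_force: 8.0
target [ 0.627  -0.1038] shift now-axes [ 0.0001 -0.0008  0.0159] final-axes [ 0.0001 -0.0008  0.0159] turn 0.0
{'time': 22.983, 'tool_pos': [0.628, -0.104, 0.152], 'tool_rot': [3.14, 0.0, 1.484], 'contact_force': [0.306, 0.421, -1.152], 'opening': 0.064, 'grip_force': 7.993, 'qpos': [-0.284, 0.613, 1.311, 0.0, 1.216, -0.197]}
red (np.float64(334.5), np.int64(224)) side -1 along tool x -6.2 mm, down 128.1 mm, angle from vertical -2.8 deg area 722
red (np.float64(334.5), np.int64(224)) side 1 along tool x 59.4 mm, down 238.0 mm, angle from vertical 14.0 deg area 722
```

```bash
python3 -m jog '[[[-1,0,0,0.003,0],[-1,0,0,0.006,0],[-1,0,0,0.009,0],[-1,0,0,0.009,0],[-1,0,0,0.009,0]]]'; python3 -m jog '[[[-1,0,0,0.003,0],[-1,0,0,0.005,0],[-1,0,0,0.005,0],[-1,0,0,0.005,0]]]'; python3 -m jog '[[[-1,0,0,0.003,0],[-1,0,0,0.003,0],[-1,0,0,0.003,0],[-1,0,0,0.003,0]]]'
```

```text
time: 23.45
tool_pos: [0.6293, -0.1042, 0.1441]
tool_rot: [3.135, 0.001, 1.483]
contact_force: [2.5, 1.0, 5.9]
opening: 0.064
grip_force: 8.0
time: 23.78
tool_pos: [0.6294, -0.1042, 0.1397]
tool_rot: [3.134, 0.001, 1.483]
contact_force: [1.9, -0.2, 8.3]
opening: 0.0639
grip_force: 8.0
time: 24.12
tool_pos: [0.6293, -0.1042, 0.1367]
tool_rot: [3.134, 0.001, 1.483]
contact_force: [2.3, -0.6, 8.0]
opening: 0.0639
grip_force: 8.0
```

```bash
python3 -m jog '[[[-1,-0.006,0,0,0],[-1,-0.012,0,0.001,0],[-1,-0.018,0,0.003,0],[-1,-0.024,0,0.004,0],[-1,-0.028,0,0.005,0]]]' 5;python3 -m jog '[[[-1,0,0,0,0],[-1,0,0,0,0],[0.6,0,0,0,0],[0.6,0,0,0,0],[0.6,0,0,0,0]]]';python3 -m jog '[[[0.6,0,0,0,0],[0.6,0,0,-0.04,0],[0.7,0,0,-0.08,0],[1,0,0,-0.12,0],[1,0,0,-0.16,0]]]'; python3 - <<'E'
from h import *
im=robot.read_camera("side"); cv2.imwrite("pics/p8.png",cv2.resize(im[130:270,270:420,::-1],None,fx=4,fy=4,interpolation=2))
E
```

```text
time: 24.53
tool_pos: [0.6263, -0.1328, 0.1307]
tool_rot: [3.136, 0.001, 1.483]
contact_force: [1.1, -0.6, 5.6]
opening: 0.0641
grip_force: 5.0
time: 24.95
tool_pos: [0.6243, -0.1314, 0.1284]
tool_rot: [-3.141, -0.0, 1.483]
contact_force: [-0.1, -0.3, 0.6]
opening: 0.0729
grip_force: 0.0
time: 25.37
tool_pos: [0.6242, -0.1313, 0.2902]
tool_rot: [-3.141, -0.0, 1.483]
contact_force: [2.2, -0.9, 0.5]
opening: 0.0872
grip_force: 0.0
```

View pics/p8.png

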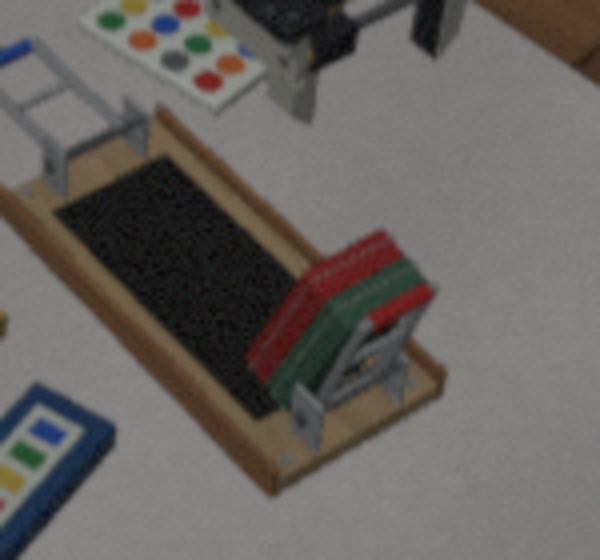

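Green and red now lean in parallel on the backrest, with red's bottom front corner at about (332,220) in the full side image. Blue is next.

```bash
python3 rp.py '[(331.75,219.5),(337,231),(348,198)]' -32
python3 -m jog '[[[1,0.02,-0.03,0,-0.12],[1,0.04,-0.06,0,-0.24],[1,0.06,-0.09,0,-0.36],[1,0.08,-0.12,0,-0.48],[1,0.1,-0.14,0,-0.6]]]' 3 >/dev/null
python3 -m jog '[[[1,0,0,0,-0.12],[1,0,0,0,-0.24],[1,0,0,0,-0.36],[1,0,0,0,-0.48],[1,0,0,0,-0.6]]]' >/dev/null
python3 -m jog '[[[1,0,0,0,-0.12],[1,0,0,0,-0.24],[1,0,0,0,-0.36],[1,0,0,0,-0.48],[1,0,0,0,-0.6]]]' >/dev/null
python3 -m jog '[[[1,0,0,0,-0.11],[1,0,0,0,-0.11],[1,0,0,0,-0.11],[1,0,0,0,-0.11]]]' >/dev/null
python3 go.py 485 -47 22 194.5
```

```text
(331.75, 219.5) [-75.1  36.4]
(337, 231) [-99.   13.9]
(348, 198) [-121.2  159.1]
target [ 0.485 -0.047] shift now-axes [ 0.0153 -0.0243  0.2664] final-axes [ 0.0155 -0.0242  0.2664] turn -0.005
{'time': 27.0, 'tool_pos': [0.494, -0.02, 0.288], 'tool_rot': [3.141, -0.0, -2.893], 'contact_force': [-0.377, 0.512, 0.107], 'opening': 0.092, 'grip_force': 0.0, 'qpos': [-0.195, 0.247, 1.508, 0.0, 1.387, -2.014]}
```

```bash
python3 -m jog '[[[1,0.015,-0.024,0.04,0],[1,0.015,-0.024,0.08,0],[1,0.015,-0.024,0.12,0],[1,0.015,-0.024,0.16,0],[1,0.015,-0.024,0.2,0]]]'>/dev/null;python3 -m jog '[[[1,0,0,0.03,0],[1,0,0,0.066,0],[1,0,0,0.066,0],[-1,0,0,0.066,0],[-1,0,0,0.066,0]]]' 3 >/dev/null;python3 -m jog '[[[-1,0,0,0,0],[-1,0,0,0,0],[-1,0,0,0,0],[-1,0,0,0,0]]]';python3 -m jog '[[[-1,0,0,-0.015,0],[-1,0,0,-0.03,0],[-1,0,0,-0.06,0],[-1,0,0,-0.09,0],[-1,0,0,-0.12,0]]]'>/dev/null; python3 -m jog '[[[-1,0,0,-0.03,0],[-1,0,0,-0.06,0],[-1,0,0,-0.08,0],[-1,0,0,-0.08,0],[-1,0,0,-0.08,0]]]'
python3 -m jog '[[[-1,0,0,0,0],[-1,0,0,-0.006,0],[-1,0,0,0,0],[-1,0,0,-0.006,0],[-1,0,0,0,0]]]' 3;python3 tilt.py blue
```

```text
time: 28.17
tool_pos: [0.4866, -0.047, 0.0241]
tool_rot: [-3.14, 0.003, -2.89]
contact_force: [1.0, -0.6, 3.5]
opening: 0.0642
grip_force: 3.0
time: 29.0
tool_pos: [0.4855, -0.0468, 0.2234]
tool_rot: [-3.141, 0.002, -2.89]
contact_force: [-0.9, -0.6, -2.2]
opening: 0.0641
grip_force: 3.0
time: 29.42
tool_pos: [0.4861, -0.0469, 0.2234]
tool_rot: [-3.141, 0.001, -2.89]
contact_force: [-0.2, -0.5, -1.3]
opening: 0.0639
grip_force: 3.0
blue (np.float64(292.5), np.int64(223)) side -1 along tool x 20.6 mm, down 119.6 mm, angle from vertical 9.8 deg area 810
blue (np.float64(292.5), np.int64(223)) side 1 along tool x -78.1 mm, down 261.4 mm, angle from vertical -16.6 deg area 810
```

```bash
python3 -m jog '[[[-1,0,0,0,0],[-1,0,0,-0.02,0],[-1,0,0,-0.04,0.12],[-1,0,0,-0.06,0.24],[-1,0,0,-0.06,0.36]]]' 8 >/dev/null
python3 -m jog '[[[-1,0,0,0,0.12],[-1,0,0,0,0.24],[-1,0,0,0,0.36],[-1,0,0,0,0.48],[-1,0,0,0,0.6]]]'>/dev/null
python3 -m jog '[[[-1,0,0,0,0.12],[-1,0,0,0,0.24],[-1,0,0,0,0.36],[-1,0,0,0,0.48],[-1,0,0,0,0.6]]]'>/dev/null
python3 -m jog '[[[-1,0,0,0,0.12],[-1,0,0,0,0.24],[-1,0,0,0,0.349],[-1,0,0,0,0.349],[-1,0,0,0,0.349]]]'>/dev/null;python3 -m jog '[[[-1,0,0,0,0],[-1,0,0,0,0]]]'; python3 tilt.py blue; python3 go.py r 0 -83 180 85
```

```text
time: 31.3
tool_pos: [0.4854, -0.0467, 0.2826]
tool_rot: [-3.141, -0.0, 1.486]
contact_force: [0.1, 0.9, -2.2]
opening: 0.0637
grip_force: 8.0
blue (np.float64(278.0), np.int64(204)) side -1 along tool x -10.1 mm, down 122.6 mm, angle from vertical -4.7 deg area 1084
blue (np.float64(278.0), np.int64(204)) side 1 along tool x 80.2 mm, down 247.1 mm, angle from vertical 18.0 deg area 1084
target [ 0.6266 -0.1078] shift now-axes [-0.0489  0.1458  0.1026] final-axes [-0.0485  0.1459  0.1026] turn 0.002
{'time': 31.35, 'tool_pos': [0.485, -0.047, 0.283], 'tool_rot': [-3.142, -0.0, 1.486], 'contact_force': [0.174, 0.068, -1.126], 'opening': 0.064, 'grip_force': 7.999, 'qpos': [-0.253, 0.238, 1.536, 0.0, 1.368, -0.168]}
```

```bash
python3 -m jog '[[[-1,-0.016,0.035,0,0],[-1,-0.016,0.07,0,0],[-1,-0.016,0.105,0,0],[-1,-0.016,0.14,0.03,0],[-1,-0.016,0.145,0.07,0]]]'>/dev/null
python3 -m jog '[[[-1,0,0,0.03,0],[-1,0,0,0.055,0],[-1,0,0,0.06,0],[-1,0,0,0.06,0],[-1,0,0,0.06,0]]]'
python3 -m jog '[[[-1,0,0,0.003,0],[-1,0,0,0.006,0],[-1,0,0,0.009,0],[-1,0,0,0.009,0],[-1,0,0,0.009,0]]]'; python3 tilt.py blue;python3 go.py r 0 -50 136 85
```

```text
time: 32.18
tool_pos: [0.6288, -0.0753, 0.1559]
tool_rot: [3.14, 0.0, 1.485]
contact_force: [0.7, -0.3, -1.6]
opening: 0.0639
grip_force: 8.0
time: 32.6
tool_pos: [0.6302, -0.0755, 0.1483]
tool_rot: [3.135, 0.001, 1.484]
contact_force: [2.4, 0.4, 6.0]
opening: 0.0638
grip_force: 8.0
blue (np.float64(329.0), np.int64(220)) side -1 along tool x -12.8 mm, down 129.5 mm, angle from vertical -5.6 deg area 702
blue (np.float64(329.0), np.int64(220)) side 1 along tool x 55.5 mm, down 240.6 mm, angle from vertical 13.0 deg area 702
target [ 0.6295 -0.0749] shift now-axes [ 0.0005 -0.0009  0.0123] final-axes [ 0.0005 -0.0008  0.0123] turn 0.001
{'time': 32.65, 'tool_pos': [0.63, -0.076, 0.148], 'tool_rot': [3.135, 0.001, 1.484], 'contact_force': [2.336, 1.022, 5.63], 'opening': 0.064, 'grip_force': 8.001, 'qpos': [-0.24, 0.61, 1.326, 0.0, 1.198, -0.154]}
```

```bash
python3 -m jog '[[[-1,-0.007,0,-0.001,0],[-1,-0.014,0,-0.001,0],[-1,-0.021,0,0,0],[-1,-0.028,0,0.001,0],[-1,-0.035,0,0.003,0]]]' 5;python3 -m jog '[[[-1,-0.003,0,0,0],[-1,-0.003,0,0,0],[0.6,-0.003,0,0,0],[0.6,-0.003,0,0,0],[0.6,-0.003,0,0,0]]]';python3 -m jog '[[[0.6,0,0,0,0],[0.6,0,0,-0.04,0],[0.7,0,0,-0.08,0],[1,0,0,-0.12,0],[1,0,0,-0.14,0]]]'; python3 - <<'E'
from h import *
im=robot.read_camera("side"); cv2.imwrite("pics/p9.png",cv2.resize(im[120:270,240:420,::-1],None,fx=4,fy=4,interpolation=2))
E
```

```text
time: 33.07
tool_pos: [0.6258, -0.111, 0.1437]
tool_rot: [3.139, -0.0, 1.484]
contact_force: [3.0, 4.4, 2.9]
opening: 0.0638
grip_force: 5.0
time: 33.48
tool_pos: [0.624, -0.1133, 0.1419]
tool_rot: [-3.139, -0.0, 1.484]
contact_force: [0.3, -0.6, -0.1]
opening: 0.0724
grip_force: 0.0
time: 33.9
tool_pos: [0.6257, -0.1134, 0.288]
tool_rot: [3.135, 0.002, 1.484]
contact_force: [-0.4, -0.0, 0.1]
opening: 0.0869
grip_force: 0.0
```

View pics/p9.png

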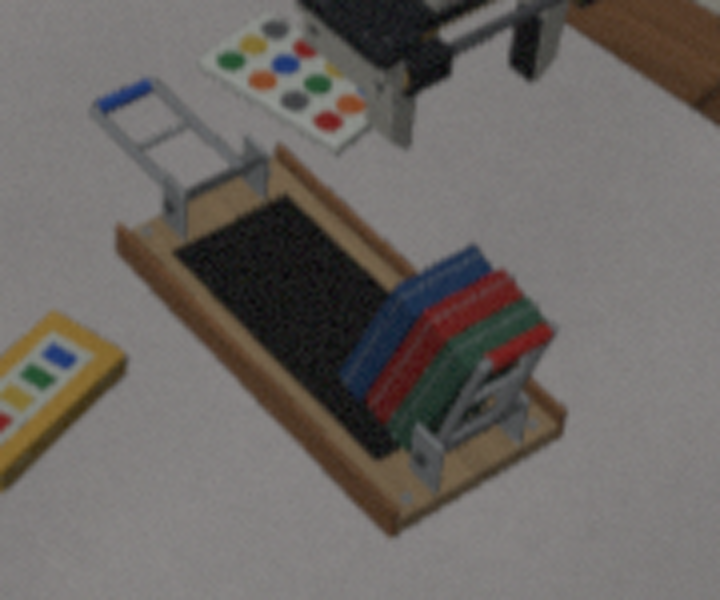

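Three tins are in the row; blue's front bottom corner is at about (325,214). Next is yellow.

```bash
python3 rp.py '[(325.25,213.5)]' -32
python3 -m jog '[[[1,0.03,-0.02,0,-0.12],[1,0.06,-0.04,0,-0.24],[1,0.09,-0.06,0,-0.36],[1,0.12,-0.08,0,-0.48],[1,0.15,-0.1,0,-0.6]]]' 3 >/dev/null
python3 -m jog '[[[1,0,0,0,-0.12],[1,0,0,0,-0.24],[1,0,0,0,-0.36],[1,0,0,0,-0.48],[1,0,0,0,-0.6]]]' >/dev/null
python3 -m jog '[[[1,0,0,0,-0.12],[1,0,0,0,-0.24],[1,0,0,0,-0.36],[1,0,0,0,-0.48],[1,0,0,0,-0.6]]]' >/dev/null
python3 -m jog '[[[1,0,0,0,-0.07],[1,0,0,0,-0.07],[1,0,0,0,-0.07],[1,0,0,0,-0.07]]]' >/dev/null
python3 go.py 493.5 70.4 22 192.2
```

```text
(325.25, 213.5) [-48.7  34.8]
target [0.4935 0.0704] shift now-axes [0.0381 0.0341 0.2604] final-axes [0.0382 0.0342 0.2604] turn -0.003
{'time': 35.533, 'tool_pos': [0.538, 0.045, 0.282], 'tool_rot': [3.141, -0.001, -2.931], 'contact_force': [-0.178, -0.36, 0.339], 'opening': 0.092, 'grip_force': 0.0, 'qpos': [-0.059, 0.338, 1.397, 0.0, 1.407, -1.84]}
```

```bash
python3 -m jog '[[[1,0.019,0.017,0.02,0],[1,0.038,0.034,0.06,0],[1,0.038,0.034,0.1,0],[1,0.038,0.034,0.14,0],[1,0.038,0.034,0.18,0]]]'>/dev/null;python3 -m jog '[[[1,0,0,0.04,0],[1,0,0,0.08,0],[1,0,0,0.08,0],[-1,0,0,0.08,0],[-1,0,0,0.08,0]]]' 3 >/dev/null;python3 -m jog '[[[-1,0,0,0,0],[-1,0,0,0,0],[-1,0,0,0,0],[-1,0,0,0,0]]]';python3 -m jog '[[[-1,0,0,-0.015,0],[-1,0,0,-0.03,0],[-1,0,0,-0.06,0],[-1,0,0,-0.09,0],[-1,0,0,-0.12,0]]]'>/dev/null; python3 -m jog '[[[-1,0,0,-0.03,0],[-1,0,0,-0.06,0],[-1,0,0,-0.08,0],[-1,0,0,-0.08,0],[-1,0,0,-0.08,0]]]'
python3 -m jog '[[[-1,0,0,0,0],[-1,0,0,-0.006,0],[-1,0,0,0,0],[-1,0,0,-0.006,0],[-1,0,0,0,0]]]' 3;python3 tilt.py yellow
python3 -m jog '[[[-1,0,0,0,0],[-1,0,0,-0.02,0],[-1,0,0,-0.04,0.12],[-1,0,0,-0.06,0.24],[-1,0,0,-0.06,0.36]]]' 8 >/dev/null
python3 -m jog '[[[-1,0,0,0,0.12],[-1,0,0,0,0.24],[-1,0,0,0,0.36],[-1,0,0,0,0.48],[-1,0,0,0,0.6]]]'>/dev/null
python3 -m jog '[[[-1,0,0,0,0.12],[-1,0,0,0,0.24],[-1,0,0,0,0.36],[-1,0,0,0,0.48],[-1,0,0,0,0.6]]]'>/dev/null
python3 -m jog '[[[-1,0,0,0,0.12],[-1,0,0,0,0.24],[-1,0,0,0,0.31],[-1,0,0,0,0.31],[-1,0,0,0,0.31]]]'>/dev/null;python3 -m jog '[[[-1,0,0,0,0],[-1,0,0,0,0]]]'; python3 tilt.py yellow; python3 go.py r 0 -27 180 85
```

```text
time: 36.7
tool_pos: [0.4952, 0.0703, 0.0245]
tool_rot: [-3.141, 0.004, -2.929]
contact_force: [0.6, 0.4, 2.9]
opening: 0.0639
grip_force: 3.0
time: 37.53
tool_pos: [0.4939, 0.0703, 0.2235]
tool_rot: [-3.141, 0.002, -2.929]
contact_force: [-0.6, 0.1, -1.9]
opening: 0.0643
grip_force: 3.0
time: 37.95
tool_pos: [0.4945, 0.0703, 0.2234]
tool_rot: [-3.141, 0.002, -2.929]
contact_force: [0.2, 1.4, -1.6]
opening: 0.0641
grip_force: 3.0
yellow (np.float64(263.0), np.int64(194)) side -1 along tool x 22.2 mm, down 118.9 mm, angle from vertical 10.6 deg area 740
yellow (np.float64(263.0), np.int64(194)) side 1 along tool x -54.4 mm, down 226.9 mm, angle from vertical -13.5 deg area 740
time: 39.83
tool_pos: [0.4939, 0.0703, 0.2826]
tool_rot: [-3.142, -0.0, 1.486]
contact_force: [-0.8, -0.9, -1.1]
opening: 0.0635
grip_force: 8.0
yellow (np.float64(248.5), np.int64(175)) side -1 along tool x -6.4 mm, down 126.7 mm, angle from vertical -2.9 deg area 1046
yellow (np.float64(248.5), np.int64(175)) side 1 along tool x 100.5 mm, down 252.2 mm, angle from vertical 21.7 deg area 1046
target [ 0.6315 -0.052 ] shift now-axes [-0.1101  0.1476  0.1026] final-axes [-0.1098  0.1478  0.1026] turn 0.002
{'time': 39.883, 'tool_pos': [0.494, 0.07, 0.283], 'tool_rot': [-3.142, -0.0, 1.485], 'contact_force': [-0.111, 0.105, -2.623], 'opening': 0.064, 'grip_force': 8.0, 'qpos': [-0.013, 0.259, 1.508, 0.0, 1.375, 0.073]}
```

```bash
python3 -m jog '[[[-1,-0.025,0.03,0,0],[-1,-0.05,0.06,0,0],[-1,-0.075,0.09,0,0],[-1,-0.1,0.12,0,0],[-1,-0.11,0.147,0.03,0]]]'>/dev/null
python3 -m jog '[[[-1,0,0,0.03,0],[-1,0,0,0.06,0],[-1,0,0,0.09,0],[-1,0,0,0.1,0],[-1,0,0,0.1,0]]]'
python3 -m jog '[[[-1,0,0,0.003,0],[-1,0,0,0.006,0],[-1,0,0,0.008,0],[-1,0,0,0.008,0],[-1,0,0,0.008,0]]]'; python3 tilt.py yellow;python3 go.py r 0 -27 136 85
```

```text
time: 40.72
tool_pos: [0.6299, -0.0518, 0.1505]
tool_rot: [-3.138, -0.001, 1.485]
contact_force: [-0.7, -0.5, -0.6]
opening: 0.0638
grip_force: 8.0
time: 41.13
tool_pos: [0.6326, -0.0522, 0.1474]
tool_rot: [3.135, 0.0, 1.485]
contact_force: [0.3, 0.2, 7.2]
opening: 0.0637
grip_force: 8.0
yellow (np.float64(323.0), np.int64(214)) side -1 along tool x -11.1 mm, down 128.7 mm, angle from vertical -4.9 deg area 707
yellow (np.float64(323.0), np.int64(214)) side 1 along tool x 59.6 mm, down 239.7 mm, angle from vertical 14.0 deg area 707
target [ 0.6315 -0.052 ] shift now-axes [ 0.0001 -0.0011  0.0114] final-axes [ 0.0001 -0.0011  0.0114] turn 0.001
{'time': 41.183, 'tool_pos': [0.633, -0.052, 0.147], 'tool_rot': [3.136, 0.001, 1.485], 'contact_force': [2.198, -0.005, 6.551], 'opening': 0.064, 'grip_force': 8.004, 'qpos': [-0.203, 0.612, 1.327, 0.0, 1.197, -0.117]}
```

Contact. I'll lean it back, release, then go on to orange at (425,309.5), a=-9.6: grip point (479.5,300), yaw 170.4.

```bash
python3 -m jog '[[[-1,-0.007,0,-0.001,0],[-1,-0.014,0,-0.001,0],[-1,-0.021,0,0,0],[-1,-0.028,0,0.001,0],[-1,-0.034,0,0.003,0]]]' 5;python3 -m jog '[[[-1,-0.003,0,0,0],[-1,-0.003,0,0,0],[0.6,-0.003,0,0,0],[0.6,-0.003,0,0,0],[0.6,-0.003,0,0,0]]]';python3 -m jog '[[[0.6,0,0,0,0],[0.6,0,0,-0.04,0],[0.7,0,0,-0.08,0],[1,0,0,-0.12,0],[1,0,0,-0.14,0]]]'; python3 - <<'E'
from h import *
from rp import rp
im=robot.read_camera("side"); cv2.imwrite("pics/p10.png",cv2.resize(im[110:270,220:420,::-1],None,fx=3.5,fy=3.5,interpolation=2))
E
python3 -m jog '[[[1,0.04,-0.01,0,-0.12],[1,0.08,-0.02,0,-0.24],[1,0.12,-0.03,0,-0.36],[1,0.16,-0.04,0,-0.48],[1,0.2,-0.05,0,-0.6]]]' 3 >/dev/null
python3 -m jog '[[[1,0,0.02,0,-0.12],[1,0,0.04,0,-0.24],[1,0,0.06,0,-0.36],[1,0,0.08,0,-0.48],[1,0,0.1,0,-0.6]]]' >/dev/null
python3 -m jog '[[[1,0,0,0,-0.12],[1,0,0,0,-0.24],[1,0,0,0,-0.29],[1,0,0,0,-0.29],[1,0,0,0,-0.29]]]' >/dev/null
python3 go.py 479.5 300.3 22 170.4
```

```text
time: 41.6
tool_pos: [0.6284, -0.0865, 0.1424]
tool_rot: [3.14, -0.001, 1.484]
contact_force: [2.8, 4.3, 4.6]
opening: 0.0639
grip_force: 5.0
time: 42.02
tool_pos: [0.6268, -0.0891, 0.1408]
tool_rot: [-3.139, 0.0, 1.484]
contact_force: [0.8, -0.1, -0.5]
opening: 0.0731
grip_force: 0.0
time: 42.43
tool_pos: [0.6285, -0.0892, 0.287]
tool_rot: [3.135, 0.001, 1.484]
contact_force: [0.7, -0.2, 0.9]
opening: 0.0872
grip_force: 0.0
target [0.4795 0.3003] shift now-axes [0.2224 0.1006 0.2592] final-axes [0.2225 0.1009 0.259 ] turn -0.002
{'time': 43.733, 'tool_pos': [0.682, 0.164, 0.281], 'tool_rot': [-3.141, -0.001, 2.972], 'contact_force': [0.155, -0.232, 0.194], 'opening': 0.092, 'grip_force': 0.0, 'qpos': [0.127, 0.674, 0.846, -0.0, 1.623, -1.275]}
```

View pics/p10.png

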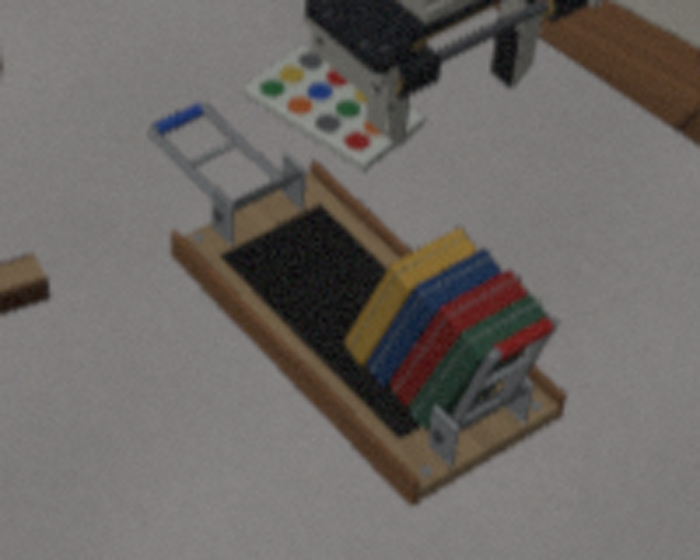

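The four-tin row looks good, with yellow's front corner at about (318.6,208). Now the orange tin.

```bash
python3 rp.py '[(318.6,207.5)]' -32
python3 -m jog '[[[1,0.036,0.016,0,0],[1,0.072,0.032,0,0],[1,0.108,0.048,0,0],[1,0.144,0.064,0,0],[1,0.18,0.08,0,0]]]' >/dev/null
python3 -m jog '[[[1,0.036,0.016,0.02,0],[1,0.042,0.021,0.06,0],[1,0.042,0.021,0.1,0],[1,0.042,0.021,0.14,0],[1,0.042,0.021,0.18,0]]]'>/dev/null;python3 -m jog '[[[1,0,0,0,0],[1,0,0,0,0]]]'>/dev/null; python3 go.py 479.5 300.3 22 170.4
```

```text
(318.6, 207.5) [-21.2  32.6]
target [0.4795 0.3003] shift now-axes [-0.0005  0.0007  0.0787] final-axes [-0.0003  0.0005  0.0787] turn -0.001
{'time': 44.733, 'tool_pos': [0.479, 0.3, 0.101], 'tool_rot': [-3.139, -0.004, 2.973], 'contact_force': [0.137, 0.273, 0.568], 'opening': 0.092, 'grip_force': 0.0, 'qpos': [0.424, 0.553, 1.584, 0.0, 1.009, -0.979]}
```

```bash
python3 -m jog '[[[1,0,0,0.04,0],[1,0,0,0.079,0],[1,0,0,0.079,0],[-1,0,0,0.079,0],[-1,0,0,0.079,0]]]' 3 >/dev/null;python3 -m jog '[[[-1,0,0,0,0],[-1,0,0,0,0],[-1,0,0,0,0],[-1,0,0,0,0]]]';python3 -m jog '[[[-1,0,0,-0.015,0],[-1,0,0,-0.03,0],[-1,0,0,-0.06,0],[-1,0,0,-0.09,0],[-1,0,0,-0.12,0]]]'>/dev/null; python3 -m jog '[[[-1,0,0,-0.03,0],[-1,0,0,-0.06,0],[-1,0,0,-0.08,0],[-1,0,0,-0.08,0],[-1,0,0,-0.08,0]]]'
python3 -m jog '[[[-1,0,0,0,0],[-1,0,0,-0.006,0],[-1,0,0,0,0],[-1,0,0,-0.006,0],[-1,0,0,0,0]]]' 3;python3 tilt.py orange
python3 -m jog '[[[-1,0,0,0,0],[-1,0,0,-0.02,0],[-1,0,0,-0.04,0.12],[-1,0,0,-0.06,0.24],[-1,0,0,-0.06,0.36]]]' 8 >/dev/null
python3 -m jog '[[[-1,0,0,0,0.12],[-1,0,0,0,0.24],[-1,0,0,0,0.36],[-1,0,0,0,0.48],[-1,0,0,0,0.6]]]'>/dev/null
python3 -m jog '[[[-1,0,0,0,0.12],[-1,0,0,0,0.24],[-1,0,0,0,0.36],[-1,0,0,0,0.48],[-1,0,0,0,0.53]]]'>/dev/null
python3 -m jog '[[[-1,0,0,0,0],[-1,0,0,0,0],[-1,0,0,0,0]]]'; python3 tilt.py orange; python3 go.py r 0 0 180 85
```

```text
time: 45.48
tool_pos: [0.4813, 0.301, 0.0244]
tool_rot: [3.139, 0.003, 2.974]
contact_force: [1.2, 0.6, 3.5]
opening: 0.064
grip_force: 3.0
time: 46.32
tool_pos: [0.4801, 0.3004, 0.2232]
tool_rot: [3.141, 0.001, 2.974]
contact_force: [-0.9, -0.3, -2.8]
opening: 0.064
grip_force: 3.0
time: 46.73
tool_pos: [0.4808, 0.3006, 0.2235]
tool_rot: [3.141, 0.002, 2.974]
contact_force: [0.8, 0.7, -1.8]
opening: 0.064
grip_force: 3.0
orange (np.float64(105.5), np.int64(128)) side -1 along tool x 239.8 mm, down -48.1 mm, angle from vertical 101.3 deg area 1291
orange (np.float64(105.5), np.int64(128)) side 1 along tool x 230.4 mm, down 2.8 mm, angle from vertical 89.3 deg area 1291
time: 48.28
tool_pos: [0.4801, 0.3003, 0.2825]
tool_rot: [-3.141, 0.0, 1.486]
contact_force: [0.7, 0.2, -2.0]
opening: 0.0634
grip_force: 8.0
orange (np.float64(203.0), np.int64(139)) side -1 along tool x -78.1 mm, down 107.0 mm, angle from vertical -36.1 deg area 1355
orange (np.float64(203.0), np.int64(139)) side 1 along tool x 59.1 mm, down 239.0 mm, angle from vertical 13.9 deg area 1355
target [ 0.6339 -0.0251] shift now-axes [-0.3112  0.1809  0.1026] final-axes [-0.3108  0.1816  0.1026] turn 0.002
{'time': 48.333, 'tool_pos': [0.48, 0.3, 0.283], 'tool_rot': [-3.142, -0.0, 1.486], 'contact_force': [0.432, -0.62, -2.009], 'opening': 0.063, 'grip_force': 8.0, 'qpos': [0.424, 0.388, 1.322, 0.0, 1.432, 0.509]}
```

```bash
python3 -m jog '[[[-1,-0.03,0.025,0,0],[-1,-0.06,0.05,0,0],[-1,-0.09,0.075,0,0],[-1,-0.12,0.1,0,0],[-1,-0.15,0.12,0,0]]]'>/dev/null
python3 -m jog '[[[-1,-0.035,0.02,0,0],[-1,-0.07,0.04,0,0],[-1,-0.1,0.06,0,0],[-1,-0.13,0.06,0,0],[-1,-0.161,0.06,0.03,0]]]'>/dev/null
python3 -m jog '[[[-1,0,0,0.03,0],[-1,0,0,0.06,0],[-1,0,0,0.09,0],[-1,0,0,0.1,0],[-1,0,0,0.1,0]]]'
python3 tilt.py orange;python3 go.py r 0 0 142 85
```

```text
time: 49.58
tool_pos: [0.6319, -0.0239, 0.1517]
tool_rot: [-3.138, -0.0, 1.485]
contact_force: [0.4, 0.2, -0.9]
opening: 0.0637
grip_force: 8.0
orange (np.float64(419.0), np.int64(150)) side -1 along tool x -280.8 mm, down -274.0 mm, angle from vertical -134.3 deg area 1505
orange (np.float64(419.0), np.int64(150)) side 1 along tool x -235.5 mm, down -205.7 mm, angle from vertical -131.1 deg area 1505
target [ 0.6339 -0.0251] shift now-axes [-0.0011  0.0015  0.0114] final-axes [-0.0011  0.0015  0.0114] turn 0.001
{'time': 49.633, 'tool_pos': [0.633, -0.024, 0.153], 'tool_rot': [-3.14, -0.0, 1.485], 'contact_force': [-0.393, 0.15, -1.77], 'opening': 0.064, 'grip_force': 7.996, 'qpos': [-0.159, 0.607, 1.317, 0.0, 1.218, -0.073]}
```

```bash
python3 -m jog '[[[-1,0,0,0.003,0],[-1,0,0,0.006,0],[-1,0,0,0.008,0],[-1,0,0,0.008,0],[-1,0,0,0.008,0]]]'; python3 - <<'E'
from h import *
from rp import rp
im=robot.read_camera("side"); h=cv2.cvtColor(im,cv2.COLOR_RGB2HSV)
m=((h[...,0]>=5)&(h[...,0]<=16)&(h[...,1]>135)&(h[...,2]>60)).astype(np.uint8); m[:140]=0;m[250:]=0;m[:,:270]=0;m[:,380:]=0
k,l,s,c=cv2.connectedComponentsWithStats(m)
for i in range(1,k):
    if s[i,4]>40:
        ys,xs=np.where(l==i); q=(xs[ys==ys.max()].mean(),ys.max()); print(s[i],q,rp(q,-32),"left",(xs.min(),ys[xs==xs.min()].mean()))
E
```

```text
time: 50.05
tool_pos: [0.6345, -0.024, 0.1484]
tool_rot: [3.135, 0.0, 1.485]
contact_force: [0.9, 0.4, 5.4]
opening: 0.0638
grip_force: 8.0
[311 161  30  47 696] (np.float64(316.0), np.int64(207)) [-10.8  25. ] left (np.int64(311), np.float64(200.5))
```

```bash
python3 -m jog '[[[-1,-0.007,0,-0.001,0],[-1,-0.014,0,-0.001,0],[-1,-0.021,0,0,0],[-1,-0.028,0,0.001,0],[-1,-0.034,0,0.003,0]]]' 5;python3 -m jog '[[[-1,-0.003,0,0,0],[-1,-0.003,0,0,0],[0.6,-0.003,0,0,0],[0.6,-0.003,0,0,0],[0.6,-0.003,0,0,0]]]';python3 -m jog '[[[0.6,0,0,0,0],[0.6,0,0,-0.04,0],[0.7,0,0,-0.08,0],[1,0,0,-0.12,0],[1,0,0,-0.14,0]]]'
python3 -m jog '[[[1,0.04,-0.01,0,-0.12],[1,0.08,-0.02,0,-0.24],[1,0.12,-0.03,0,-0.36],[1,0.16,-0.04,0,-0.48],[1,0.2,-0.05,0,-0.6]]]' 3 >/dev/null
python3 -m jog '[[[1,0,0,0,-0.12],[1,0,0,0,-0.24],[1,0,0,0,-0.36],[1,0,0,0,-0.48],[1,0,0,0,-0.48]]]' >/dev/null
python3 - <<'E'
from h import *
im=robot.read_camera("top"); s=robot.read_camera("side"); cv2.imwrite("pics/t11.png",im[:,:,::-1])
cs,_=blobs(im,75,60)
for c in cs:
    u,v=c[:,0].mean(0)
    if 150<u<260 and 190<v<310: print(np.round([u,v]),rect("top",c,.024))
cv2.imwrite("pics/both11.png",np.hstack([cv2.resize(s[100:260,160:400,::-1],None,fx=2.4,fy=2.4),cv2.resize(im[140:260,190:280,::-1],(222,384))]) if 0 else cv2.resize(s[90:260,150:400,::-1],None,fx=3.1,fy=3.1,interpolation=2))
E
python3 go.py 425 187 22 164
```

```text
time: 50.52
tool_pos: [0.6302, -0.0589, 0.1434]
tool_rot: [3.14, -0.0, 1.483]
contact_force: [2.0, 4.2, 4.9]
opening: 0.0637
grip_force: 5.0
time: 50.93
tool_pos: [0.6287, -0.061, 0.1419]
tool_rot: [-3.139, 0.0, 1.484]
contact_force: [0.2, -0.1, -0.0]
opening: 0.0732
grip_force: 0.0
time: 51.35
tool_pos: [0.6304, -0.061, 0.2881]
tool_rot: [3.135, 0.001, 1.484]
contact_force: [0.5, -0.4, -0.5]
opening: 0.0872
grip_force: 0.0
target [0.425 0.187] shift now-axes [ 0.1678 -0.0572  0.2606] final-axes [ 0.1774 -0.0047  0.2605] turn -0.302
{'time': 52.283, 'tool_pos': [0.597, 0.143, 0.282], 'tool_rot': [-3.141, -0.0, 2.56], 'contact_force': [0.001, 0.396, -0.688], 'opening': 0.092, 'grip_force': 0.0, 'qpos': [0.11, 0.482, 1.174, -0.0, 1.486, -0.88]}
```

View pics/both11.png

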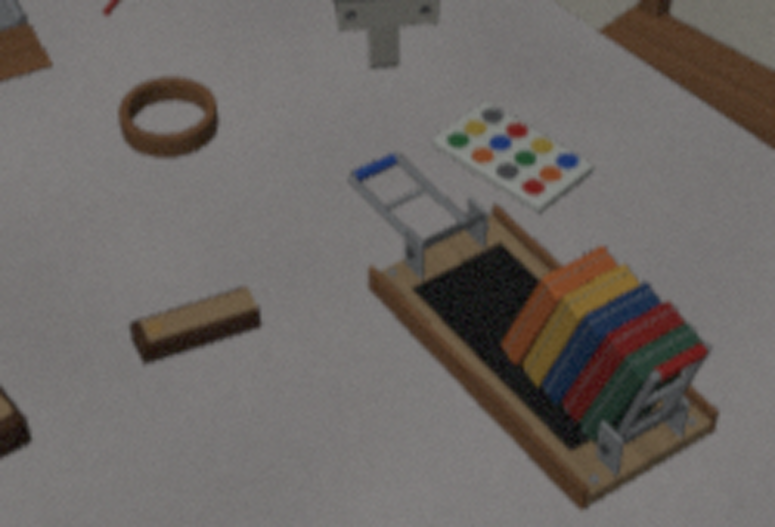

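All five tins lean in a row, with orange's front corner at about (311,201) in the side image. The case's lid corners are at crop (131,322), (246,289), (260,306) and (148,343). I'll project them.

```bash
python3 rp.py '[(311.3,200.6)]' -32; python3 - <<'E'
from h import *
p=np.array([(131,322),(246,289),(260,306),(148,343)])/3.1+[150,90]
P=ray("side",p,.024)[:,:2]*1000; print(P.round(1),P.mean(0)); print(rect("side",p[:,None,:].astype(np.float32),.024))
for f in("side0",):
    im=cv2.imread("pics/side0.png")[:,:,::-1]
now=robot.read_camera("side")
for n,i in(("0",im),("now",now)):
    h=cv2.cvtColor(np.ascontiguousarray(i),cv2.COLOR_RGB2HSV)
    m=((h[...,1]>75)&(h[...,2]>70)).astype(np.uint8); m[:165]=0;m[225:]=0;m[:,:180]=0;m[:,250:]=0
    k,l,s,c=cv2.connectedComponentsWithStats(m); j=1+s[1:,4].argmax(); print(n,s[j],c[j],ray("side",c[j],.024)*1000)
    cc=max(cv2.findContours((l==j).astype(np.uint8),0,1)[0],key=cv2.contourArea); print(rect("side",cc,.024))
E
```

```text
(311.3, 200.6) [ 9.9 31.3]
[[380.8 217.1]
 [480.4 184.3]
 [477.3 159.9]
 [378.  187.4]] [429.13112113 187.19319058]
[429.1 188.5 108.3  29.4 -15.5]
0 [180 165  33  20 295] [195.36949153 173.2779661 ] [[431.58957674 275.99106337  24.        ]]
[431.  276.6 106.1  32.9  -8.7]
now [195 183  38  17 269] [213.30111524 191.40520446] [[429.09453864 187.89666556  24.        ]]
[429.2 187.5  98.6  27.7 -16.2]
```

```bash
python3 rp.py '[(328.4,177)]' -32
python3 -m jog '[[[0.3,0.035,-0.012,0,-0.1],[0.3,0.07,-0.024,0,-0.2],[0.3,0.105,-0.036,0,-0.302],[0.3,0.14,-0.048,0.02,-0.302],[0.3,0.165,-0.057,0.06,-0.302]]]' 12 >/dev/null
python3 -m jog '[[[0.3,0,0,0.03,0],[0.3,0,0,0.06,0],[0.3,0,0,0.09,0],[0.3,0,0,0.1,0],[0.3,0,0,0.1,0]]]' >/dev/null
python3 -m jog '[[[0.3,0,0,0,0],[0.3,0,0,0,0]]]' >/dev/null
python3 go.py 428 187.5 19 164
```

```text
(328.4, 177) [-47.3 167.6]
target [0.428  0.1875] shift now-axes [0.005  0.0018 0.1103] final-axes [0.0048 0.0019 0.1103] turn 0.003
{'time': 53.333, 'tool_pos': [0.432, 0.184, 0.129], 'tool_rot': [3.141, 0.002, 2.865], 'contact_force': [0.069, -0.161, -0.106], 'opening': 0.059, 'grip_force': 0.0, 'qpos': [0.24, 0.362, 1.823, 0.0, 0.954, -1.054]}
```

```bash
python3 -m jog '[[[0.3,0.005,0.002,0.03,0],[0.3,0.005,0.002,0.06,0],[0.3,0.005,0.002,0.09,0],[0.3,0.005,0.002,0.11,0],[0.3,0.005,0.002,0.11,0]]]' >/dev/null
python3 -m jog '[[[-1,0,0,0,0],[-1,0,0,0,0],[-1,0,0,0,0],[-1,0,0,0,0],[-1,0,0,0,0]]]' 12;python3 -m jog '[[[-1,0,0,0,0],[-1,0,0,0,0],[-1,0,0,-0.02,0],[-1,0,0,-0.05,0],[-1,0,0,-0.08,0]]]';python3 -m jog '[[[-1,0,0,-0.03,-0.1],[-1,0,0,-0.05,-0.191],[-1,0,0,-0.05,-0.191],[-1,0,0,-0.05,-0.191]]]'; python3 go.py r 0 88 150 175; python3 - <<'E'
from h import *
now=robot.read_camera("side"); h=cv2.cvtColor(now,cv2.COLOR_RGB2HSV)
m=((h[...,1]>75)&(h[...,2]>70)).astype(np.uint8); m[:110]=0;m[225:]=0;m[:,:170]=0;m[:,270:]=0
k,l,s,c=cv2.connectedComponentsWithStats(m)
for j in range(1,k):
    if s[j,4]>80: print(s[j],c[j],ray("side",c[j],.155)*1000)
E
```

```text
time: 54.17
tool_pos: [0.4279, 0.1877, 0.0196]
tool_rot: [3.14, 0.002, 2.866]
contact_force: [-0.9, -0.7, 7.0]
opening: 0.0339
grip_force: 12.0
time: 54.58
tool_pos: [0.4262, 0.1872, 0.099]
tool_rot: [-3.141, -0.002, 2.866]
contact_force: [0.8, 0.9, -0.6]
opening: 0.034
grip_force: 12.0
time: 54.92
tool_pos: [0.4274, 0.1876, 0.1492]
tool_rot: [3.141, 0.003, 3.056]
contact_force: [-0.5, 0.5, -1.8]
opening: 0.034
grip_force: 12.0
target [0.6416 0.0626] shift now-axes [-0.2242 -0.1062 -0.0003] final-axes [-0.2243 -0.1059 -0.0008] turn 0.001
{'time': 54.917, 'tool_pos': [0.427, 0.188, 0.149], 'tool_rot': [3.141, 0.003, 3.056], 'contact_force': [-0.459, 0.464, -1.838], 'opening': 0.034, 'grip_force': 11.975, 'qpos': [0.249, 0.33, 1.806, 0.0, 1.003, -1.236]}
[189 155  19  12 129] [198.87596899 160.53488372] [[400.90433625 189.6297549  155.        ]]
```

```bash
python3 -m jog '[[[-1,-0.036,-0.017,0,0],[-1,-0.072,-0.034,0,0],[-1,-0.108,-0.051,0,0],[-1,-0.144,-0.068,0,0],[-1,-0.18,-0.085,0,0]]]' >/dev/null
python3 -m jog '[[[-1,-0.03,-0.015,0,0],[-1,-0.044,-0.021,0,0],[-1,-0.044,-0.021,0,0],[-1,-0.044,-0.021,0.02,0],[-1,-0.044,-0.021,0.05,0]]]' >/dev/null
python3 -m jog '[[[-1,0,0,0,0],[-1,0,0,0,0],[-1,0,0,0,0]]]' ; python3 go.py r 0 88 37 175
```

```text
time: 56.05
tool_pos: [0.641, 0.0635, 0.0987]
tool_rot: [3.141, -0.0, 3.057]
contact_force: [0.0, -0.1, 0.1]
opening: 0.0336
grip_force: 12.0
target [0.6416 0.0626] shift now-axes [-0.0008 -0.0009  0.0617] final-axes [-0.0007 -0.0009  0.0617] turn 0.003
{'time': 56.05, 'tool_pos': [0.641, 0.063, 0.099], 'tool_rot': [3.141, -0.0, 3.057], 'contact_force': [0.043, -0.14, 0.069], 'opening': 0.034, 'grip_force': 11.975, 'qpos': [-0.02, 0.68, 1.342, 0.0, 1.119, -1.507]}
```

```bash
python3 -m jog '[[[-1,-0.001,-0.001,0.015,0],[-1,-0.001,-0.001,0.03,0],[-1,-0.001,-0.001,0.045,0],[-1,-0.001,-0.001,0.055,0],[-1,-0.001,-0.001,0.055,0]]]'
python3 -m jog '[[[-1,0,0,0.002,0],[-1,0,0,0.004,0],[-1,0,0,0.006,0],[-1,0,0,0.006,0],[-1,0,0,0.006,0]]]'
```

```text
time: 56.47
tool_pos: [0.6414, 0.0621, 0.0424]
tool_rot: [-3.142, -0.002, 3.057]
contact_force: [-1.3, 0.5, -2.0]
opening: 0.0338
grip_force: 12.0
time: 56.88
tool_pos: [0.6424, 0.0619, 0.0377]
tool_rot: [3.141, 0.001, 3.057]
contact_force: [-0.2, 0.2, -1.3]
opening: 0.0338
grip_force: 12.0
```

```bash
python3 -m jog '[[[-1,0,0,0.001,0],[-1,0,0,0.002,0],[-1,0,0,0.002,0],[-1,0,0,0.002,0]]]'; python3 -m jog '[[[-0.05,0,0,0,0],[-0.05,0,0,0,0],[-0.05,0,0,0,0],[-0.05,0,0,0,0]]]';python3 -m jog '[[[-0.05,0,0,-0.02,0],[-0.05,0,0,-0.05,0],[-0.05,0,0,-0.09,0],[-0.05,0,0,-0.13,0],[-0.05,0,0,-0.16,0]]]';python3 -m jog '[[[-0.3,0,0.04,0,0],[-0.3,0,0.08,0,0],[-0.3,0,0.12,0,0],[-0.3,0,0.15,0,0],[-0.3,0,0.15,0,0]]]' 12; python3 -m jog '[[[-0.3,0,0,0,0],[-0.3,0,0,0,0]]]';python3 go.py r 0 245 100 175;  python3 - <<'E'
from h import *
from rp import rp
s=robot.read_camera("side"); t=robot.read_camera("top")
cv2.imwrite("pics/s12.png",s[:,:,::-1]); cv2.imwrite("pics/t12.png",t[:,:,::-1])
h=cv2.cvtColor(s,cv2.COLOR_RGB2HSV)
m=((h[...,0]>100)&(h[...,0]<125)&(h[...,1]>120)).astype(np.uint8); m[:125]=0;m[165:]=0;m[:,:250]=0;m[:,300:]=0
k,l,st_,c=cv2.connectedComponentsWithStats(m)
for j in range(1,k):
    if st_[j,4]>12: print(st_[j],c[j],ray("side",c[j],.043)*1000)
E
```

```text
time: 57.22
tool_pos: [0.6426, 0.0619, 0.0374]
tool_rot: [3.141, 0.002, 3.057]
contact_force: [-4.4, -0.7, 9.8]
opening: 0.0335
grip_force: 12.0
time: 57.55
tool_pos: [0.6422, 0.0619, 0.0351]
tool_rot: [3.141, -0.0, 3.057]
contact_force: [0.0, 0.0, -0.4]
opening: 0.0432
grip_force: 0.0
time: 57.97
tool_pos: [0.6427, 0.0619, 0.1986]
tool_rot: [3.141, 0.003, 3.057]
contact_force: [0.5, -0.8, 0.4]
opening: 0.0438
grip_force: 0.0
time: 58.38
tool_pos: [0.654, 0.2177, 0.1947]
tool_rot: [3.139, -0.0, 3.063]
contact_force: [-0.2, 0.1, 0.1]
opening: 0.0319
grip_force: 0.0
time: 58.55
tool_pos: [0.6547, 0.2109, 0.1948]
tool_rot: [-3.141, -0.001, 3.058]
contact_force: [-0.5, -1.2, -0.3]
opening: 0.0322
grip_force: 0.0
target [0.6554 0.219 ] shift now-axes [-0.0001  0.0081  0.0948] final-axes [-0.      0.0081  0.0948] turn 0.003
{'time': 58.55, 'tool_pos': [0.655, 0.211, 0.195], 'tool_rot': [-3.141, -0.001, 3.058], 'contact_force': [-0.473, -1.236, -0.347], 'opening': 0.032, 'grip_force': 0.0, 'qpos': [0.201, 0.679, 1.066, -0.001, 1.397, -1.286]}
[265 140  12   8  33] [270.6969697  143.63636364] [[655.65352629 217.92047458  43.        ]]
```

```bash
python3 -m jog '[[[-0.3,0,0.0075,0.03,0],[-0.3,0,0.0075,0.06,0],[-0.3,0,0.0075,0.09,0],[-0.3,0,0.0075,0.12,0],[-0.3,0,0.0075,0.14,0]]]' >/dev/null; python3 -m jog '[[[-0.3,0,0,0.025,0],[-0.3,0,0,0.025,0],[-0.3,0,0,0.025,0]]]'; python3 go.py r 0 244.5 30 175
```

```text
time: 59.32
tool_pos: [0.6549, 0.2174, 0.0294]
tool_rot: [-3.141, -0.003, 3.056]
contact_force: [0.1, -0.5, -0.1]
opening: 0.0321
grip_force: 0.0
target [0.6553 0.2185] shift now-axes [-0.0004  0.0011 -0.0006] final-axes [-0.0004  0.0011 -0.0006] turn 0.001
{'time': 59.317, 'tool_pos': [0.655, 0.217, 0.029], 'tool_rot': [-3.141, -0.003, 3.056], 'contact_force': [0.127, -0.522, -0.138], 'opening': 0.032, 'grip_force': 0.0, 'qpos': [0.21, 0.836, 1.234, -0.0, 1.074, -1.275]}
```

```bash
python3 -m jog '[[[-1,0,0.001,0,0],[-1,0,0.001,0,0],[-1,0,0.001,0,0],[-1,0,0.001,0,0],[-1,0,0.001,0,0]]]' 12;python3 -m jog '[[[-1,0,0,0,0],[-1,0,0,0,0],[-1,0,0,0,0]]]'; python3 -m jog '[[[-1,0,-0.0034,-0.027,0],[-1,0,-0.0135,-0.0527,0],[-1,0,-0.0295,-0.075,0],[-1,0,-0.0506,-0.0926,0],[-1,0,-0.0701,-0.1025,0]]]' ; python3 -m jog '[[[-1,0,-0.0212,-0.0059,0],[-1,0,-0.0399,-0.0075,0],[-1,0,-0.0541,-0.0066,0],[-1,0,-0.0649,-0.0046,0],[-1,0,-0.0649,-0.0046,0]]]';python3 -m jog '[[[-1,0,0,0,0],[-1,0,0,0,0],[0,0,0,0,0],[0,0,0,0,0],[0,0,0,0,0]]]'; python3 -m jog '[[[0,0,0,-0.03,0],[0,0,0,-0.06,0],[0,0,0,-0.1,0],[0,0,0,-0.14,0],[0,0,0,-0.15,0]]]';python3 -m jog '[[[0,0.03,0.03,0,0],[0,0.06,0.06,0,0],[0,0.09,0.09,0,0],[0,0.12,0.12,0,0],[0,0.14,0.15,0,0]]]'; python3 -m jog '[[[0,0.03,0.03,0,0],[0,0.06,0.06,0,0],[0,0.09,0.09,0,0],[0,0.09,0.09,0,0],[0,0.09,0.09,0,0]]]'; python3 - <<'E'
from h import *
s=robot.read_camera("side")[100:260,240:400,::-1]; t=robot.read_camera("top")[100:260,180:380,::-1]
cv2.imwrite("pics/end.png",cv2.resize(np.hstack([s,t]),None,fx=2.2,fy=3.0 if 0 else 2.2,interpolation=2))
E
```

```text
time: 59.73
tool_pos: [0.6564, 0.219, 0.0321]
tool_rot: [-3.141, 0.003, 3.057]
contact_force: [-0.6, -4.8, 5.5]
opening: 0.0115
grip_force: 12.0
time: 59.98
tool_pos: [0.6564, 0.219, 0.032]
tool_rot: [-3.141, 0.002, 3.057]
contact_force: [-0.9, -4.8, 5.9]
opening: 0.0115
grip_force: 12.0
time: 60.4
tool_pos: [0.6496, 0.1518, 0.1367]
tool_rot: [3.138, 0.003, 3.059]
contact_force: [-1.8, 3.2, 1.7]
opening: 0.0111
grip_force: 12.0
time: 60.82
tool_pos: [0.6436, 0.0829, 0.1384]
tool_rot: [-3.141, -0.0, 3.055]
contact_force: [-5.2, -1.7, 8.0]
opening: 0.0115
grip_force: 12.0
time: 61.23
tool_pos: [0.6442, 0.0855, 0.1372]
tool_rot: [3.141, 0.0, 3.057]
contact_force: [0.4, 0.7, -0.3]
opening: 0.027
grip_force: 0.0
time: 61.65
tool_pos: [0.6461, 0.0857, 0.2947]
tool_rot: [3.14, 0.011, 3.058]
contact_force: [-0.5, 0.3, 1.2]
opening: 0.0458
grip_force: 0.0
time: 62.07
tool_pos: [0.5151, 0.2478, 0.2874]
tool_rot: [3.141, -0.0, 3.057]
contact_force: [1.3, 0.4, 0.1]
opening: 0.0458
grip_force: 0.0
time: 62.48
tool_pos: [0.4336, 0.3457, 0.2873]
tool_rot: [3.141, 0.0, 3.062]
contact_force: [0.4, -0.2, 0.2]
opening: 0.046
grip_force: 0.0
```

View pics/end.png

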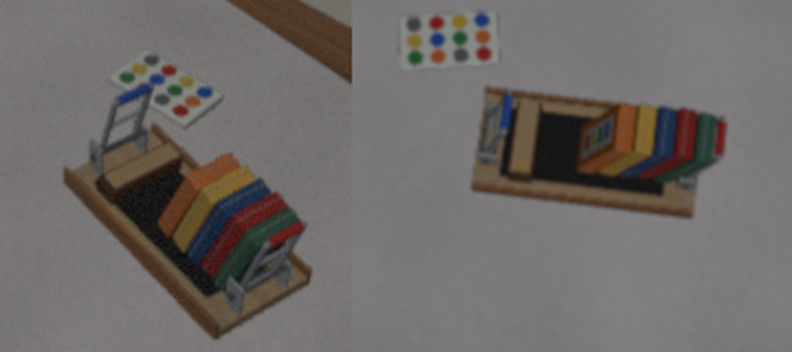

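The final picture shows the gate up (blue bar at (135,93)), the case flat in the tray between the gate and the tins (at (140,168)), and five tins leaning on the raised backrest. The robot is clear, so I'm handing in.

```bash
python3 -c "
from cell import robot
print(robot.hand_in())"
```

```text
the job is handed in; nothing more can be done
None
```

I handed the job in at about 62 s of the allowed 210 s: the backrest is up, all five tins stand leaning in a row, the brush case lies flat between them and the gate, and the gate is up and closed.

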